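# Repack the welding-torch changeover tray

## Robot

A 6-joint arm with a two-finger parallel gripper is mounted at the origin on the work surface; the furniture and walls round the work are solid. World frame = base frame: x ahead of the robot, y to its left, z up, the work surface at z = 0. Lengths are in m, angles in degrees, forces in N, time in s.
With the tool pointing down it reaches from about 0.25 to 0.725 m from the base axis. Payload 9.7 kg.
Tool frame: the origin (TCP) lies midway between the tips of the shut fingers; the grasp point (between the pads) lies 19 mm behind it; z points along the fingers, y is the line along which they close (so a half turn about z gives the same grasp; the last joint's range is limited). The gripper opens to 85 mm and grips with 20 to 120 N. Pads are 22 mm wide; open, the fingers measure 114 mm over their backs; the gripper's body (76 mm by 85 mm) begins 54 mm behind the grasp point. The pads swing forward as they close: fully open they stand 13 mm farther back than shut.
Start: joints at [-63.656, 4.979, 10.078, 95.1, 0, 90], TCP at [0.244, -0.493, 0.231] pointing down, gripper open.
Joint ranges: [-179.16, 179.16], [-48.56, 103.87], [-65.8, 70.77], [-126.05, 130.52], [-82.76, 87.17], [-180, 180]. Speed limits (degrees/s): [127.2, 127.2, 147.25, 180, 180, 180].

## Interface

Orientations are given as [roll, pitch, yaw] about the fixed x, y, z axes, in that order (R = Rz(yaw) Ry(pitch) Rx(roll)).
In Python, from workcell import bot gives the robot as it stands.
- The arm moves only by the shell command python3 -m crank 'ROWS' [FORCE]. ROWS is JSON, a list of rows, each an object with "gripper": the finger opening in mm, from 0 to 85.4; "travel": the shift along the tool's x, y, z in mm, a list of three; "twist": the turn, a rotation vector about the tool's x, y, z in rad, a list of three. In form: [{"gripper": gripper, "travel": [tx, ty, tz], "twist": [rx, ry, rz]}, ...]. A call has 1 to 12 rows; each row shifts and turns the commanded pose from where the row before left it, along the tool's axes as they then stand; what a row does not reach is not made up. A row lasts 1/8 s, in which the tool goes at most 62.5 mm and 10.7 degrees, less where a joint would pass 70% of its speed; a pose out of reach is approached as far as the arm can. A call is refused whole if a number of a shift passes 62.5 or a number of a turn 0.188, either way. A call with a gripper value outside its range is refused whole. The fingers move at their own pace and stop on an object; FORCE is the grip in N (left out, the last holds). Time passes only in rows, so rows that do not move let the fingers close. It gives the time, the measured TCP pose, the force, the opening and the grip force at its end, in the units of the state.
- bot.get_obs(): the state, without advancing time (a new reading comes with each control period).
- bot.camera(name): name is "scene" or "top" or "wrist"; returns the picture (384x512x3 uint8, red, green, blue); there is no depth.
- bot.calibration(name): a dict with "vfov" (degrees; the focal length in pixels is half the picture's height over the tangent of half this angle, whatever the lens; pixels are square), "cx", "cy" (the principal point, pixels), "camera_from_world" (4x4, takes a point from world to camera coordinates). Camera axes: x right, y down, z forward; pixel columns grow to the right and rows downward; lengths in m; the calibration is good to about 2 mm. The wrist camera is an equidistant fisheye: a pixel r from the principal point sees the ray r / f radians off the axis. A picture is of the moment at which its call begins: read the wrist's pose just before it. calibration takes no time and is no camera call; for the wrist camera it gives the pose at the moment of the call.
- bot.job_done(): hands the job in; it is judged then, once.
The state is a dict: "time": time; "q": joint angles; "qd": joint speeds; "joint_efforts": joint torques, N m; "ee_pos": TCP position; "tcp_rot": TCP orientation; "wrist_force": force on the tool from outside, world axes, zero at the start; "torque": the same for the moment, N m; "opening": finger opening in m; "grasp_force": force on a finger pad.
Only numpy, scipy, OpenCV 4.12 (cv2) and the standard library are available. Lean on these libraries where they do the work, as an engineer would, in place of code of your own. Each camera call takes 0.05 s, during which the arm holds its last target. There are 200 camera calls.

## Task

Repack the torch changeover tray: twist the gas nozzle free from the torch neck, pull it off and stand it upright over the tall tapered peg, lay the loose spare nozzle in the vee cradle, and drop both wire-feed drive rolls over the shorter straight spindle, one flat on the other. The brass air coupler and the hexagon nut belong to other jobs: leave them where they lie on the mat.

Things in the scene. Friction and masses are not known exactly. Their poses are not given: they have to be found in the camera images.
- torch_nozzle_mid (a point): brass gas nozzle upright on the torch neck, 56 mm long, 29 mm diameter (lower 38 mm), tapering to 23 mm at the top; point: on its axis, half-way up; z up the axis. Lower end starts 90 mm above the bench. Lugs in its seat stop a straight pull: twist it 60 to 110 degrees about its axis, either way (light effort), without lifting; then it comes straight up, clear after 55 mm. 80 g
- neck_fixture: fixed bench fixture: dark steel base plate 150 x 75 x 12 mm with a clamp block (59 mm high) holding a bent brass torch neck; origin on the bench right under the upright end of the neck and its nozzle; x runs along the plate to the clamp block 85 mm away; plate from x = -30 to +120 mm
- spare_nozzle_mid (a point): loose spare nozzle: smooth tapering brass gas nozzle lying on its side on the black rubber mat (13 mm thick), 60 mm long, 24 mm diameter at its wide end; point: its centre, 12 mm above what it lies on; long axis y, z up. 75 g
- roll_a_mid (a point): wire-feed drive roll: round plain steel ring, 32 mm outside, 21 mm bore, 13 mm thick, a groove round its rim, lying flat on the mat (13 mm thick); point: its centre, 6.5 mm above what it lies on; z along its axis. 50 g
- roll_b_mid (a point): the second drive roll, the same as the first; point: its centre
- air_coupler_mid (a point): brass air-hose coupler lying on the mat, 54 mm long, 24 mm diameter, stepped: a hexagon at one end, a thin 12 mm spigot at the other; looks like the spare nozzle but does not belong in the tray; point: its centre; long axis y
- hex_nut_mid (a point): steel hexagon nut lying flat on the mat, 24 mm across flats, 13 mm thick; looks like a drive roll but does not belong in the tray; point: its centre
- nozzle_peg: place of the torch nozzle, which stands upright over it: aluminium plate 78 x 78 x 6 mm with a central upright steel peg tapering from 12 mm diameter at its foot to 5 mm at its top, 48 mm above the origin. The standing nozzle's lower end rests on the plate, 6 mm above the origin. Fixed in the grey steel tray (rim 24 mm above the bench); origin: centre of its underside, 10 mm above the bench
- vee_cradle: place of the spare nozzle: aluminium plate 78 x 78 x 6 mm with two vee saddles at y = -23.5 and +23.5 mm (6 mm thick, 52 mm wide in x, 27 mm high, vee bottom 10 mm over the origin, room for fingers between them); the nozzle lies in both vees along this y, either way round, its centre about 24 mm above the origin. Fixed in the tray; origin: centre of its underside, 10 mm above the bench
- spindle: place of both rolls: aluminium plate 78 x 78 x 6 mm with a central upright steel post, 10 mm diameter, straight with a pointed top 37 mm above the origin; the first roll lies on the plate, the second on the first. Fixed in the tray; origin: centre of its underside, 10 mm above the bench. The three holders stand in a row, 88 mm apart, in any order
Things that resemble listed ones, but are neither listed nor needed, are in the scene too. Leave any purple look-alike of the part that bears spare_nozzle_mid alone.

How it is judged (in metres and radians):
At the end, for the whole second after the job is handed in: Torch nozzle upright and down over its peg (8 mm, 0.2 rad); spare nozzle in both vees (8 mm across, 12 mm along, 0.2 rad, either way round); both rolls flat over the spindle, stacked (8 mm, 0.2 rad, fully down); all at rest; coupler and nut within 30 mm of where they lay (horizontal distance between torch_nozzle_mid and nozzle_peg below 0.008 m and z of torch_nozzle_mid in the frame of nozzle_peg below 0.039 m and angle between torch_nozzle_mid's own z axis and vertical below 0.2 rad and x of spare_nozzle_mid in the frame of vee_cradle between -0.008 and 0.008 m and y of spare_nozzle_mid in the frame of vee_cradle between -0.012 and 0.012 m and z of spare_nozzle_mid in the frame of vee_cradle below 0.031 m and angle between the y axis of spare_nozzle_mid and the y axis of vee_cradle, either way round below 0.2 rad and horizontal distance between each of roll_a_mid, roll_b_mid and spindle below 0.008 m and z of each of roll_a_mid, roll_b_mid in the frame of spindle below 0.0295 m and angle between the z axis of each of roll_a_mid, roll_b_mid and the z axis of spindle, either way round below 0.2 rad and linear speed of each of torch_nozzle, spare_nozzle, roll_a, roll_b below 0.02 m/s and distance of each of air_coupler_mid, hex_nut_mid from where it was at the start of the episode below 0.03 m); the robot touches nothing.
It fails at once if the air coupler is carried off or shoved more than 40 mm (distance of air_coupler_mid from where it was at the start of the episode above 0.04 m).
It fails at once if the hexagon nut is carried off or shoved more than 40 mm (distance of hex_nut_mid from where it was at the start of the episode above 0.04 m).
It also fails if it takes over 125 s, if anything falls off the work surface, if the arm or the gripper's body presses on something with over 40 N, if the wrist force passes 120 N, or if a joint passes its speed limit or range.

## Working session

There is one attempt and no reset: what is moved stays moved. The work goes in short steps, Python scripts to look and compute and a shell command to move; the robot and the scene stay as the last step left them, time stands still between calls to the robot, and variables do not carry over. Pictures are saved under pics/ and viewed, at most 14 in all, crops included, and the job is handed in when it is done.

```bash
mkdir -p pics; ls; python3 - <<'E'
from workcell import bot
import cv2,json
o=bot.get_obs();print(o)
for n in("scene","top","wrist"):
    c=bot.calibration(n);print(n,c)
    cv2.imwrite(f"pics/{n}0.png",bot.camera(n)[:,:,::-1])
E
```

```text
pics
{'time': 0.0, 'q': array([-6.36557935e+01,  5.01031824e+00,  1.00352787e+01,  9.50977718e+01,
        2.33674968e-03,  8.99993077e+01]), 'qd': array([-0.04267809,  0.07747646,  0.01814057, -0.02435785,  0.03204635,
        0.00724072]), 'joint_efforts': array([-3.05121837e-03, -5.20387888e+01,  4.64806867e+01,  1.61532999e-02,
       -3.28179954e-05, -7.75123699e-07]), 'ee_pos': array([ 0.24398585, -0.49268424,  0.23059794]), 'tcp_rot': array([-1.79927189e+02, -2.33762760e-03,  2.63448959e+01]), 'wrist_force': array([-0.17011265, -0.51317556,  0.09856407]), 'torque': array([ 0.04877031, -0.02972671,  0.0072016 ]), 'grasp_force': 0.0, 'opening': 0.08571077578396732}
scene {'vfov': 54.51377389542252, 'cx': 263.29254226879317, 'cy': 196.57442372001142, 'camera_from_world': array([[-0.70668042, -0.70741122,  0.01312031,  0.33725084],
       [-0.51452499,  0.50108801, -0.69582673,  0.26417949],
       [ 0.48566121, -0.49847785, -0.71808984,  1.17217403],
       [ 0.        ,  0.        ,  0.        ,  1.        ]])}
top {'vfov': 47.94480119062829, 'cx': 258.8983106946165, 'cy': 189.06464109157514, 'camera_from_world': array([[ 0.02067388, -0.99975678,  0.00767982,  0.03771436],
       [-0.98243471, -0.02173937, -0.18533603,  0.45167127],
       [ 0.1854579 , -0.0037133 , -0.98264519,  1.62014966],
       [ 0.        ,  0.        ,  0.        ,  1.        ]])}
wrist {'vfov': 65.70646984690485, 'cx': 259.83832750421135, 'cy': 195.3493740603557, 'camera_from_world': array([[ 0.44469592, -0.89567964, -0.00187392, -0.55127219],
       [-0.86517871, -0.43009198,  0.25785013, -0.03488397],
       [-0.23175707, -0.11304363, -0.96618311,  0.3790494 ],
       [ 0.        ,  0.        ,  0.        ,  1.        ]])}
```

View pics/scene0.png

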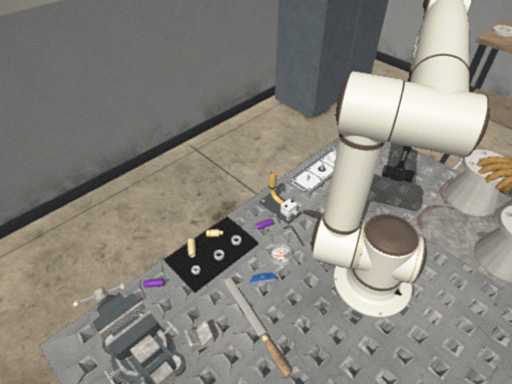

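View pics/top0.png

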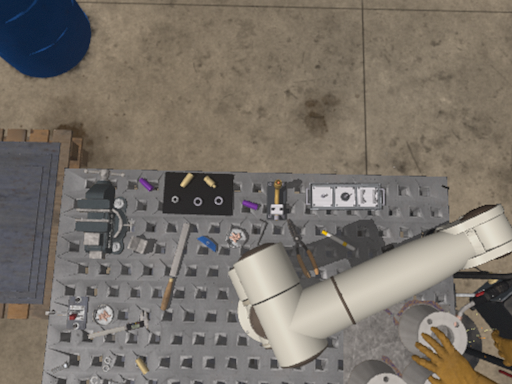

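View pics/wrist0.png

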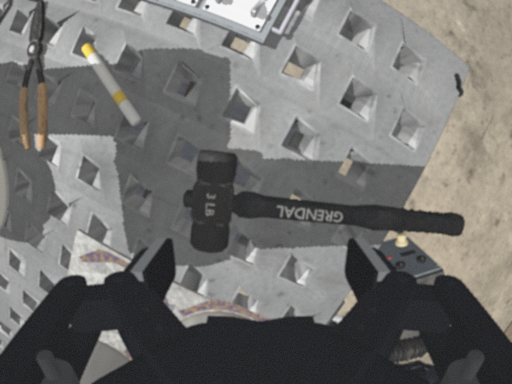

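The scene view shows the mat with three ring shapes at about (196,269), (219,255) and (236,240), and two brass parts at (191,246) and (214,233). The top view shows the fixture at (278,195) and the tray holders at (321,196), (346,196) and (370,196). The wrist view shows only the hammer. Next I'll get rough positions.

```bash
cat > h.py <<'E'
import numpy as np,cv2
from workcell import bot
from scipy.spatial.transform import Rotation as Rn
def ray(cal,fish,uv):
    f=192/np.tan(np.radians(cal["vfov"]/2)); d=np.array([uv[0]-cal["cx"],uv[1]-cal["cy"]],float)
    if fish:
        r=np.hypot(*d)+1e-9; t=r/f; v=np.r_[d/r*np.sin(t),np.cos(t)]
    else: v=np.r_[d/f,1]; v/=np.linalg.norm(v)
    T=cal["camera_from_world"]; return -T[:3,:3].T@T[:3,3], T[:3,:3].T@v
def plane(cal,fish,uv,z):
    o,d=ray(cal,fish,uv); return o+d*(z-o[2])/d[2]
def tri(rays):
    A=sum(np.eye(3)-np.outer(d,d) for o,d in rays); b=sum((np.eye(3)-np.outer(d,d))@o for o,d in rays)
    p=np.linalg.solve(A,b); return p,[np.linalg.norm(np.cross(p-o,d)) for o,d in rays]
def snap(name,file):
    c=bot.calibration(name); im=bot.camera(name)[:,:,::-1].copy(); cv2.imwrite(f"pics/{file}.png",im)
    np.save(f"pics/{file}.npy",c,allow_pickle=True); return c,im
def load(file): return np.load(f"pics/{file}.npy",allow_pickle=True).item(), cv2.imread(f"pics/{file}.png")
E
python3 - <<'E'
from h import *
np.set_printoptions(precision=4,suppress=True)
t=bot.calibration("top");s=bot.calibration("scene")
for n,uv,z in [("r1",(175,199),.026),("r2",(198,201),.026),("r3",(220,201),.026),("bL",(187,180),.025),("bR",(209,182),.025),("fixture nozzle",(278,183),.145),("h1",(321,196),.016),("h2",(346,196),.016),("h3",(370,196),.016),("tray TL",(311,185),.024),("trayBR",(384,209),.024)]:
    print(n,plane(t,0,uv,z))
for n,uv in [("r",(196,269)),("r",(219,255)),("r",(236,240)),("bL",(191,246)),("bR",(214,233))]: print(n,plane(s,0,uv,.026))
print(tri([ray(t,0,(278,183)),ray(s,0,(272,173))]))
c,im=load("scene0") if 0 else (s,cv2.imread("pics/scene0.png"))
a=cv2.resize(im[150:290,150:350],None,fx=4,fy=4,interpolation=cv2.INTER_CUBIC)
cv2.imwrite("pics/c1.png",a)
E
```

```text
r1 [0.4076 0.3707 0.026 ]
r2 [0.4017 0.2815 0.026 ]
r3 [0.4035 0.1966 0.026 ]
bL [0.4837 0.3284 0.025 ]
bR [0.4777 0.2424 0.025 ]
fixture nozzle [ 0.4552 -0.0209  0.145 ]
h1 [ 0.4335 -0.1957  0.016 ]
h2 [ 0.4357 -0.2934  0.016 ]
h3 [ 0.4377 -0.3873  0.016 ]
tray TL [ 0.4748 -0.1557  0.024 ]
trayBR [ 0.3864 -0.438   0.024 ]
r [0.4019 0.3726 0.026 ]
r [0.3921 0.2872 0.026 ]
r [0.3988 0.2076 0.026 ]
bL [0.4838 0.3296 0.026 ]
bR [0.473  0.2409 0.026 ]
(array([ 0.4559, -0.0203,  0.1457]), [np.float64(0.0010104815685890013), np.float64(0.001010481568588852)])
```

View pics/c1.png

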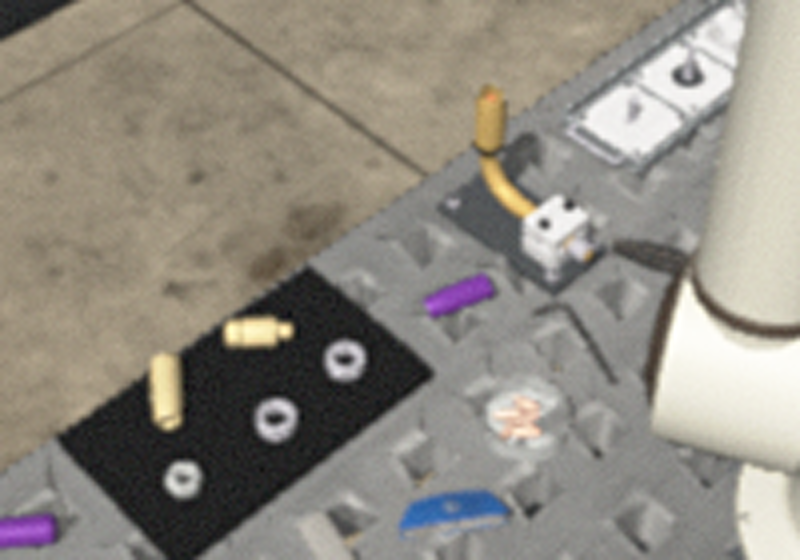

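The crop shows the smooth spare nozzle on the left (crop (165,390)) and the stepped coupler at (258,332). The nut is the small ring at (183,480), and the rolls are at (276,419) and (345,360). The purple look-alikes stay untouched. Next I'll look at the tray with the wrist camera.

```bash
python3 -m crank '[{"gripper":85,"travel":[0,0,0],"twist":[0,0,0.153]},{"gripper":85,"travel":[0,0,0],"twist":[0,0,0.153]},{"gripper":85,"travel":[0,0,0],"twist":[0,0,0.153]},{"gripper":85,"travel":[36,-50,0],"twist":[0,0,0]},{"gripper":85,"travel":[36,-50,0],"twist":[0,0,0]},{"gripper":85,"travel":[36,-50,0],"twist":[0,0,0]},{"gripper":85,"travel":[36,-50,0],"twist":[0,0,0]},{"gripper":85,"travel":[0,0,0],"twist":[0,0,0]},{"gripper":85,"travel":[0,0,0],"twist":[0,0,0]}]'
python3 - <<'E'
from h import *
c,im=snap("wrist","w1")
E
```

```text
time: 1.27
ee_pos: [0.3879, -0.2928, 0.2312]
tcp_rot: [180.0, 0.0, 0.1]
wrist_force: [0.4, -0.0, 0.2]
opening: 0.0849
grasp_force: 0.0
```

View pics/w1.png

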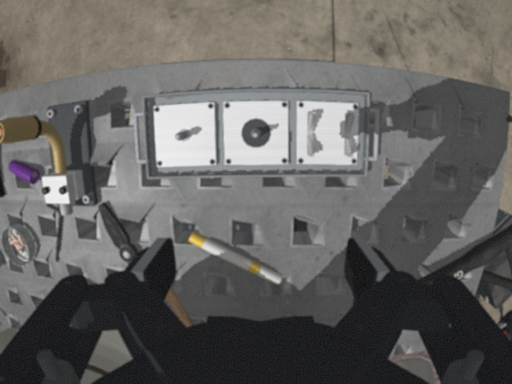

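The wrist view shows the tray's left plate at (185,133), the middle plate with a dark disc at (256,132), and the right plate with saddles at (330,132). I'll zoom in and take a second view from lower down.

```bash
python3 -m crank '[{"gripper":85,"travel":[0,0,30],"twist":[0,0,0]},{"gripper":85,"travel":[0,0,40],"twist":[0,0,0]},{"gripper":85,"travel":[0,0,0],"twist":[0,0,0]},{"gripper":85,"travel":[0,0,0],"twist":[0,0,0]}]'
python3 - <<'E'
from h import *
c,im=snap("wrist","w2")
a=cv2.resize(im[20:170,100:420],None,fx=2.5,fy=2.5,interpolation=cv2.INTER_CUBIC)
cv2.imwrite("pics/c2.png",a)
E
```

```text
time: 1.82
ee_pos: [0.3877, -0.2937, 0.1627]
tcp_rot: [180.0, -0.0, -0.0]
wrist_force: [0.5, 0.2, 0.0]
opening: 0.0852
grasp_force: 0.0
```

View pics/c2.png

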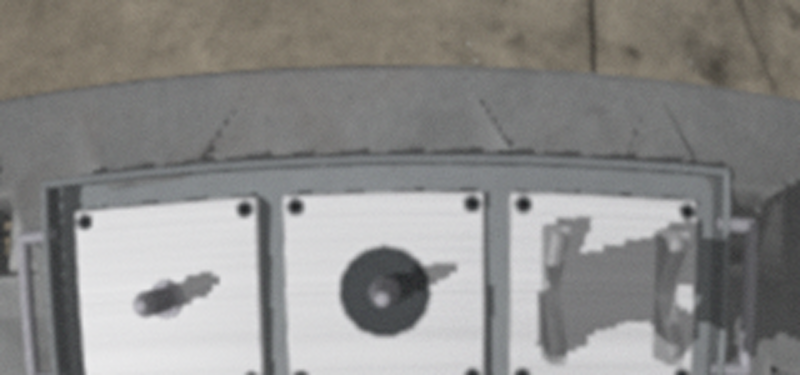

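```bash
python3 -m crank '[{"gripper":85,"travel":[-25,-40,0],"twist":[0,0,0]},{"gripper":85,"travel":[-25,-40,0],"twist":[0,0,0]},{"gripper":85,"travel":[0,0,0],"twist":[0,0,0]},{"gripper":85,"travel":[0,0,0],"twist":[0,0,0]}]'
python3 -c "
from h import *
snap('wrist','w3')"
python3 -m crank '[{"gripper":85,"travel":[0,60,0],"twist":[0,0,0]},{"gripper":85,"travel":[0,60,0],"twist":[0,0,0]},{"gripper":85,"travel":[0,40,0],"twist":[0,0,0]},{"gripper":85,"travel":[0,0,0],"twist":[0,0,0]},{"gripper":85,"travel":[0,0,0],"twist":[0,0,0]}]'
python3 - <<'E'
from h import *
snap('wrist','w4')
A=[]
for f in ('w3','w4'):
    c,im=load(f)
    row=[]
    for y in (-.2,-.29,-.38):
        T=c["camera_from_world"]; p=T[:3,:3]@np.array([.435,y,.03])+T[:3,3]
        fl=192/np.tan(np.radians(c["vfov"]/2)); th=np.arctan2(np.hypot(p[0],p[1]),p[2]); k=fl*th/np.hypot(p[0],p[1])
        u,v=int(c["cx"]+k*p[0]),int(c["cy"]+k*p[1]); u0=min(max(u-48,0),512-96); v0=min(max(v-48,0),384-96); print(f,y,u0,v0)
        row.append(cv2.resize(im[v0:v0+96,u0:u0+96],(264,264),interpolation=cv2.INTER_CUBIC))
    A.append(np.hstack(row))
cv2.imwrite('pics/c3.png',np.vstack(A))
E
```

```text
time: 2.38
ee_pos: [0.3386, -0.2134, 0.1628]
tcp_rot: [179.9, -0.1, 0.1]
wrist_force: [-0.4, -0.4, -0.4]
opening: 0.0849
grasp_force: 0.0
time: 3.05
ee_pos: [0.3379, -0.3731, 0.161]
tcp_rot: [-180.0, 0.0, -0.0]
wrist_force: [0.4, -0.1, -0.5]
opening: 0.0846
grasp_force: 0.0
w3 -0.2 195 37
w3 -0.29 291 39
w3 -0.38 374 48
w4 -0.2 40 47
w4 -0.29 121 38
w4 -0.38 217 35
```

View pics/c3.png

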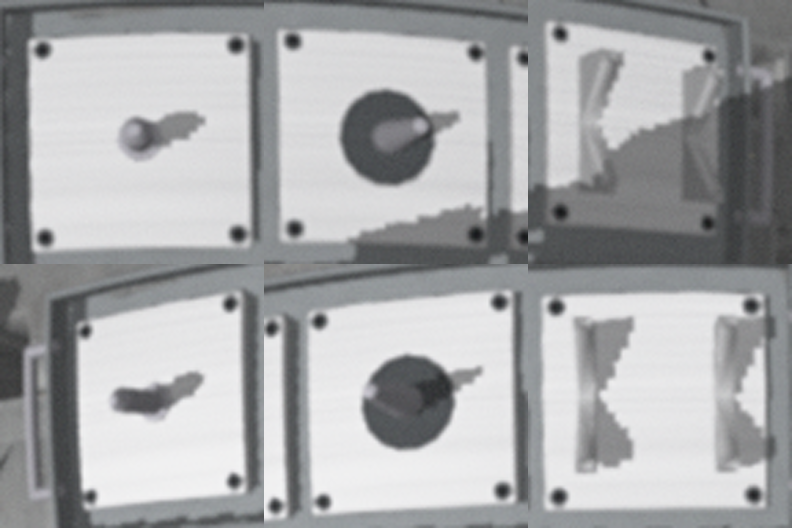

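In the crop pairs, the left plate has a straight stubby post (spindle). The middle plate has a tall taper with a pale tip over a dark disc (peg), and the right plate has vee saddles running along world y. Now I'll triangulate the screws and tips.

```bash
python3 - <<'E'
from h import *
np.set_printoptions(precision=4,suppress=True)
off={('w3',0):(195,37),('w3',1):(291,39),('w3',2):(374,48),('w4',0):(40,47),('w4',1):(121,38),('w4',2):(217,35)}
P={('w3',0):[(42,50),(235,44),(45,238),(238,234),(136,130)],('w3',1):[(28,41),(211,53),(30,229),(212,235),(157,126),(124,138)],('w3',2):[(32,33),(181,55),(32,212),(180,222)],
('w4',0):[(85,66),(230,39),(90,232),(234,217),(117,137)],('w4',1):[(55,56),(235,38),(59,238),(239,227),(106,128),(144,138)],('w4',2):[(28,42),(223,42),(31,233),(226,231)]}
C={f:load(f)[0] for f in('w3','w4')}
for k in range(3):
    px={f:[(off[f,k][0]+(u+.5)/2.75-.5,off[f,k][1]+(v+.5)/2.75-.5) for u,v in P[f,k]] for f in C}
    t=[tri([ray(C[f],1,px[f][i]) for f in C]) for i in range(len(px['w3']))]
    S=np.array([x[0] for x in t]); print(k,'screws mean',S[:4].mean(0),'z',S[:4,2],'res',[round(x[1][0],4) for x in t])
    a=S[1]-S[0];b=S[3]-S[2];print(' yaw of -y',np.degrees(np.arctan2(-(a+b)[0],-(a+b)[1])), 'rest',S[4:])
    for f in C: print(' ',f,np.mean([plane(C[f],1,u,.016) for u in px[f][:4]],0))
E
```

```text
0 screws mean [ 0.4343 -0.2015  0.0175] z [0.0178 0.0167 0.0182 0.0173] res [np.float64(0.0002), np.float64(0.0001), np.float64(0.0001), np.float64(0.0001), np.float64(0.0004)]
 yaw of -y -0.8581966478729024 rest [[ 0.4339 -0.2017  0.0451]]
  w3 [ 0.4344 -0.2014  0.016 ]
  w4 [ 0.4345 -0.2005  0.016 ]
1 screws mean [ 0.4353 -0.2895  0.0171] z [0.0171 0.0174 0.0171 0.0169] res [np.float64(0.0002), np.float64(0.0), np.float64(0.0001), np.float64(0.0), np.float64(0.0002), np.float64(0.0001)]
 yaw of -y -0.6470981883423387 rest [[ 0.435  -0.2896  0.0582]
 [ 0.4352 -0.2897  0.0167]]
  w3 [ 0.4354 -0.2898  0.016 ]
  w4 [ 0.4355 -0.2892  0.016 ]
2 screws mean [ 0.4367 -0.3776  0.0171] z [0.0171 0.0175 0.0167 0.0172] res [np.float64(0.0001), np.float64(0.0004), np.float64(0.0001), np.float64(0.0004)]
 yaw of -y -0.7511860628145038 rest []
  w3 [ 0.4371 -0.3783  0.016 ]
  w4 [ 0.4367 -0.3776  0.016 ]
```

Spindle at (0.434,-0.2015), peg at (0.435,-0.2895) and cradle at (0.437,-0.3776), heights as expected. Next come the torch and the mat.

```bash
python3 -m crank '[{"gripper":85,"travel":[0,-50,-30],"twist":[0,0,0]},{"gripper":85,"travel":[0,-55,-30],"twist":[0,0,0]},{"gripper":85,"travel":[0,-55,0],"twist":[0,0,0]},{"gripper":85,"travel":[0,-55,0],"twist":[0,0,0]},{"gripper":85,"travel":[0,-55,0],"twist":[0,0,0]},{"gripper":85,"travel":[0,0,0],"twist":[0,0,0]},{"gripper":85,"travel":[0,0,0],"twist":[0,0,0]}]'
python3 -c "
from h import *
snap('wrist','n1')"
python3 -m crank '[{"gripper":85,"travel":[0,-55,0],"twist":[0,0,0]},{"gripper":85,"travel":[0,-55,0],"twist":[0,0,0]},{"gripper":85,"travel":[0,-55,0],"twist":[0,0,0]},{"gripper":85,"travel":[0,0,0],"twist":[0,0,0]},{"gripper":85,"travel":[0,0,0],"twist":[0,0,0]}]'
python3 -c "
from h import *
snap('wrist','n2')"
python3 -m crank '[{"gripper":85,"travel":[10,-50,20],"twist":[0,0,0]},{"gripper":85,"travel":[0,-50,20],"twist":[0,0,0]},{"gripper":85,"travel":[0,-50,20],"twist":[0,0,0]},{"gripper":85,"travel":[0,0,0],"twist":[0,0,0]},{"gripper":85,"travel":[0,0,0],"twist":[0,0,0]}]'
python3 -c "
from h import *
snap('wrist','m1')"
python3 -m crank '[{"gripper":85,"travel":[0,-50,0],"twist":[0,0,0]},{"gripper":85,"travel":[0,-50,0],"twist":[0,0,0]},{"gripper":85,"travel":[0,-30,0],"twist":[0,0,0]},{"gripper":85,"travel":[0,0,0],"twist":[0,0,0]},{"gripper":85,"travel":[0,0,0],"twist":[0,0,0]}]'
python3 -c "
from h import *
snap('wrist','m2')
a=[load(f)[1] for f in('n1','n2','m1','m2')]
b=np.vstack([np.hstack([x[:290] for x in a[:2]]),np.hstack([x[:290] for x in a[2:]])])
cv2.imwrite('pics/c4.png',cv2.resize(b,(800,int(580*800/1024)),interpolation=cv2.INTER_AREA))"
```

```text
time: 3.98
ee_pos: [0.3378, -0.1025, 0.2215]
tcp_rot: [180.0, -0.1, 0.2]
wrist_force: [0.9, -0.5, -1.0]
opening: 0.085
grasp_force: 0.0
time: 4.65
ee_pos: [0.3389, 0.0204, 0.2213]
tcp_rot: [-178.3, 0.0, 2.1]
wrist_force: [0.7, 0.0, -0.5]
opening: 0.0847
grasp_force: 0.0
time: 5.32
ee_pos: [0.3477, 0.0772, 0.1702]
tcp_rot: [-174.1, 0.1, 7.8]
wrist_force: [-0.2, -0.3, -0.3]
opening: 0.085
grasp_force: 0.0
time: 6.0
ee_pos: [0.3421, 0.124, 0.1859]
tcp_rot: [-170.6, 0.1, 12.6]
wrist_force: [-0.5, -0.3, 0.2]
opening: 0.0851
grasp_force: 0.0
```

View pics/c4.png

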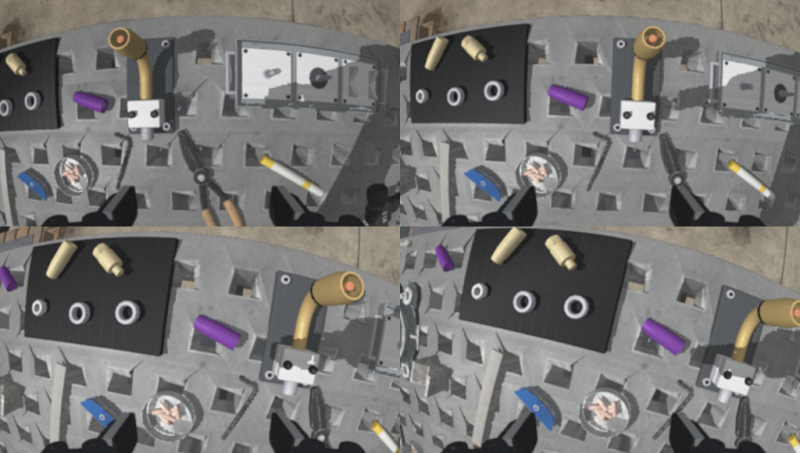

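The views show the torch at (125,40) in n1 and (649,38) in n2. On the mat they show the spare nozzle, coupler, nut (smallest ring) and two rolls. The arm fell short of the commanded pose, so I'll check the joints.

```bash
python3 -c "
from h import *
o=bot.get_obs();print(np.round(o['q'],1),o['ee_pos'],o['tcp_rot'])
for f in ('n1','n2','m1','m2'): print(np.round(load(f)[0]['camera_from_world'],3).tolist())"
```

```text
[ 12.5 -21.6 -18.9  92.9   9.4 179.9] [0.34207941 0.12381227 0.18579913] [-1.70582435e+02  1.54623207e-01  1.25884689e+01]
[[0.004, -1.0, -0.0, -0.106], [-0.966, -0.004, 0.257, 0.295], [-0.257, -0.001, -0.966, 0.456], [0.0, 0.0, 0.0, 1.0]]
[[0.037, -0.999, -0.03, 0.013], [-0.965, -0.044, 0.259, 0.297], [-0.26, 0.02, -0.965, 0.457], [0.0, 0.0, 0.0, 1.0]]
[[0.137, -0.985, -0.104, 0.044], [-0.953, -0.159, 0.258, 0.326], [-0.271, 0.064, -0.961, 0.408], [0.0, 0.0, 0.0, 1.0]]
[[0.216, -0.962, -0.164, 0.074], [-0.933, -0.253, 0.257, 0.328], [-0.289, 0.098, -0.952, 0.42], [0.0, 0.0, 0.0, 1.0]]
```

```bash
python3 -m crank '[{"gripper":60,"travel":[0,0,0],"twist":[0,0,-0.18]},{"gripper":60,"travel":[0,0,0],"twist":[0,0,-0.18]},{"gripper":60,"travel":[0,0,0],"twist":[0,0,-0.18]},{"gripper":60,"travel":[0,0,0],"twist":[0,0,-0.18]},{"gripper":60,"travel":[0,0,0],"twist":[0,0,0]},{"gripper":60,"travel":[0,0,0],"twist":[0,0,0]}]'
python3 - <<'E'
from h import *
snap('wrist','m3')
o=bot.get_obs();print(np.round(o['q'],1))
for f in('m1','m2','m3'):
    c,im=load(f); hsv=cv2.cvtColor(im,cv2.COLOR_BGR2HSV)
    m=((hsv[...,2]<45)).astype(np.uint8); m[290:]=0
    m=cv2.morphologyEx(m,cv2.MORPH_OPEN,np.ones((5,5)))
    cs=max(cv2.findContours(m,cv2.RETR_EXTERNAL,2)[0],key=cv2.contourArea)
    hull=np.zeros_like(m); cv2.fillPoly(hull,[cv2.convexHull(cs)],1); hull=cv2.erode(hull,np.ones((3,3)))
    b=((hsv[...,2]>75)&(hull>0)).astype(np.uint8)
    for k in cv2.findContours(b,cv2.RETR_EXTERNAL,2)[0]:
        if cv2.contourArea(k)<80: continue
        (x,y),(w,h),a=cv2.minAreaRect(k); p=plane(c,1,(x,y),.024); print(f,np.round((x,y,w,h,a),1),hsv[int(y),int(x)],np.round(p,4),cv2.contourArea(k))
E
```

```text
time: 6.8
ee_pos: [0.3421, 0.1238, 0.1859]
tcp_rot: [-172.8, -6.1, 53.2]
wrist_force: [0.5, 0.2, 0.4]
opening: 0.0599
grasp_force: 0.0
[ 12.5 -21.6 -18.9  92.9   9.4 138.9]
m1 [374.9 259.9  40.7  15.6  64.1] [ 98  10 101] [ 0.2814 -0.0473  0.024 ] 276.5
m2 [144.3 260.4  15.2  39.8  26.6] [105  10 101] [0.1914 0.2753 0.024 ] 271.0
```

```bash
cat >> h.py <<'E'
def go(p=None,yaw=None,level=False):
    o=bot.get_obs(); R=Rn.from_euler('xyz',o['tcp_rot'],degrees=True)
    if yaw is None: yaw=o['tcp_rot'][2]
    T=Rn.from_euler('xyz',[180,0,yaw],degrees=True)
    print('twist',np.round((R.inv()*T).as_rotvec(),3))
    if p is not None: print('travel mm before turn',np.round(R.inv().apply(np.array(p)-o['ee_pos'])*1000,1),'after',np.round(T.inv().apply(np.array(p)-o['ee_pos'])*1000,1))
E
python3 -c "
from h import *
go([.33,.25,.18],60)"
```

```text
twist [-0.12  -0.113 -0.111]
travel mm before turn [ 92.6 -82.5  26.4] after [103.2 -73.6   5.9]
```

```bash
python3 -m crank '[{"gripper":60,"travel":[0,0,0],"twist":[-0.12,-0.113,-0.111]},{"gripper":60,"travel":[0,0,0],"twist":[0,0,0]},{"gripper":60,"travel":[35,-25,2],"twist":[0,0,0]},{"gripper":60,"travel":[35,-25,2],"twist":[0,0,0]},{"gripper":60,"travel":[33,-24,2],"twist":[0,0,0]},{"gripper":60,"travel":[0,0,0],"twist":[0,0,0]},{"gripper":60,"travel":[0,0,0],"twist":[0,0,0]}]'
python3 - <<'E'
from h import *
snap('wrist','m4')
o=bot.get_obs();print(np.round(o['q'],1))
for f in('m1','m2','m3','m4'):
    c,im=load(f); g=cv2.GaussianBlur(im,(3,3),0).max(2)
    m=(g<50).astype(np.uint8); m[240:]=0
    m=cv2.morphologyEx(m,cv2.MORPH_OPEN,np.ones((5,5)))
    # mat: component around the projected mat centre
    T=c["camera_from_world"]; p=T[:3,:3]@np.array([.43,.25,.013])+T[:3,3]; fl=192/np.tan(np.radians(c["vfov"]/2)); r=np.hypot(p[0],p[1]); k=fl*np.arctan2(r,p[2])/r
    uv=(c["cx"]+k*p[0],c["cy"]+k*p[1])
    n,l=cv2.connectedComponents(m); i=l[int(uv[1]),int(uv[0])]; print(f,np.round(uv),i,(l==i).sum())
    hull=np.zeros_like(m); cs=np.vstack(cv2.findContours((l==i).astype(np.uint8),cv2.RETR_EXTERNAL,2)[0]); cv2.fillPoly(hull,[cv2.convexHull(cs)],1); hull=cv2.erode(hull,np.ones((5,5)))
    b=((g>80)&(hull>0)).astype(np.uint8)
    for k in cv2.findContours(b,cv2.RETR_EXTERNAL,2)[0]:
        if cv2.contourArea(k)<80: continue
        (x,y),(w,h),a=cv2.minAreaRect(k); print('  ',np.round((x,y,w,h,a),1),im[int(y),int(x)],np.round(plane(c,1,(x,y),.024),4),cv2.contourArea(k))
E
```

```text
time: 7.72
ee_pos: [0.3298, 0.2498, 0.181]
tcp_rot: [-179.6, -0.4, 59.8]
wrist_force: [-0.3, 0.2, -1.1]
opening: 0.06
grasp_force: 0.0
[ 36.7 -14.6 -13.8  90.7   0.5 157. ]
m1 [130.  87.] 0 193493
   [421.4 355.9  60.6  38.4  32.6] [93 92 94] [ 0.1369 -0.1722  0.024 ] 1307.0
   [ 98.6 356.3  38.8  59.4  58.8] [138 137 138] [0.0057 0.3228 0.024 ] 1405.5
   [411.  270.    9.9   9.9  45. ] [193 198 201] [ 0.2741 -0.0963  0.024 ] 80.0
   [255.5 172.5 345.  511.   90. ] [151 151 150] [0.356  0.0962 0.024 ] 149934.5
m2 [192.  76.] 0 194724
   [421.4 355.   58.4  39.1  29.7] [115 146 173] [ 0.1495 -0.1344  0.024 ] 1217.0
   [ 98.8 356.6  38.2  59.3  59. ] [117 117 118] [-0.077  0.378  0.024] 1435.5
   [255.5 175.  350.  511.   90. ] [153 153 152] [0.34  0.154 0.024] 150445.0
m3 [276.  56.] 0 195832
   [457.  346.9  13.7  13.1  24. ] [91 87 86] [ 0.4286 -0.1978  0.024 ] 117.0
   [395.8 347.   74.1  29.7  31. ] [145 143 144] [ 0.3556 -0.1288  0.024 ] 1196.0
   [137.9 345.6  29.   57.1  34.9] [109 117 119] [0.0465 0.057  0.024 ] 1034.0
   [284.3  98.3  31.8  31.1  45. ] [44 45 44] [0.4075 0.20
[... 432 characters left out ...]
.5
   [457.4 363.3  46.   23.5  76.3] [102  98  94] [ 0.4702 -0.2038  0.024 ] 444.0
   [383.5 347.8  60.1  29.3  54.9] [237 236 235] [ 0.3627 -0.0509  0.024 ] 1010.5
   [124.3 348.   30.2  74.9  56.3] [149 147 148] [0.0289 0.1344 0.024 ] 1224.5
   [345. 182.  32.  32.  90.] [54 53 52] [0.4077 0.2039 0.024 ] 795.5
   [304.5 118.   32.   33.   90. ] [62 62 61] [0.4015 0.2835 0.024 ] 862.0
   [387.2 122.3  24.7  54.3  14. ] [204 237 243] [0.4795 0.238  0.024 ] 1101.0
   [266.5  40.5  27.   27.   90. ] [41 41 39] [0.4086 0.3718 0.024 ] 574.0
   [415.  173.5 347.  192.   90. ] [44 44 44] [0.4861 0.171  0.024 ] 37896.5
   [164.5 191.5 383.  329.   90. ] [165 165 166] [0.235  0.2919 0.024 ] 80389.5
```

View pics/m4.png

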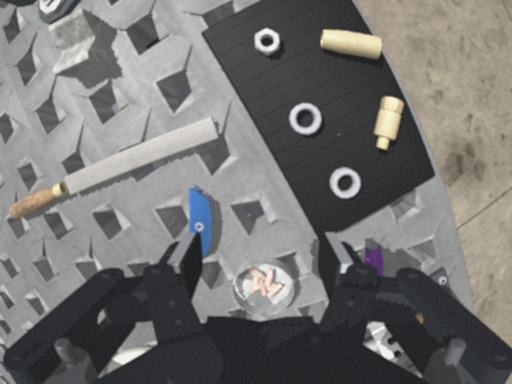

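The m4 view shows the nut at (266,41), the rolls at (304,118) and (345,182), the spare nozzle at (351,43), and the coupler at (388,122). I'll triangulate the rolls, spare nozzle and torch nozzle.

```bash
python3 - <<'E'
from h import *
np.set_printoptions(precision=4,suppress=True)
C={f:load(f) for f in('m1','m2','m3','m4','n1','n2')}
for n,a,b in(('rollA',(284.3,98.3),(345,182)),('rollB',(236,45.5),(304.5,118))):
    print(n,tri([ray(C['m3'][0],1,a),ray(C['m4'][0],1,b)]))
for f in ('m1','m2','m3','m4','n1','n2'):
    c,im=C[f]; hsv=cv2.cvtColor(im,cv2.COLOR_BGR2HSV)
    m=cv2.inRange(hsv,(8,55,70),(32,255,255)); m[260:]=0; m=cv2.morphologyEx(m,cv2.MORPH_OPEN,np.ones((3,3)))
    for k in cv2.findContours(m,cv2.RETR_EXTERNAL,2)[0]:
        if cv2.contourArea(k)<250: continue
        r=cv2.minAreaRect(k); p=plane(c,1,r[0],.025)
        bx=cv2.boxPoints(r); e=[(bx[i]+bx[(i+1)%4])/2 for i in range(4)]
        L=[np.linalg.norm(bx[i]-bx[(i+1)%4]) for i in range(4)]; i=int(np.argmin(L[:2]))
        q=[plane(c,1,e[i],.025),plane(c,1,e[(i+2)%4],.025)]
        d=q[1]-q[0]; print(f,np.round(r[0],1),np.round(r[1],1),p,'ends',q[0][:2],q[1][:2],'len',np.linalg.norm(d),'dir',np.degrees(np.arctan2(d[1],d[0])))
a=np.hstack([cv2.resize(im[25:95,x:x+90],(396,308),interpolation=cv2.INTER_CUBIC) for im,x in((C['n1'][1],115),(C['n2'][1],270))]);cv2.imwrite('pics/c5.png',a)
E
```

```text
rollA (array([0.4078, 0.2032, 0.0221]), [np.float64(0.00016812890996247977), np.float64(0.0001681289099625586)])
rollB (array([0.4017, 0.2835, 0.0233]), [np.float64(9.866900051419092e-05), np.float64(9.866900051420593e-05)])
m1 [409.9 100.7] [ 54.8 124.9] [ 0.4544 -0.0454  0.025 ] ends [ 0.5135 -0.0935] [ 0.403  -0.0047] len 0.14175856903473735 dir 141.214145301854
m1 [138.8  42.7] [48.5 24.5] [0.479  0.2396 0.025 ] ends [0.5018 0.2643] [0.4582 0.2171] len 0.06423382724349264 dir -132.7448425943838
m1 [76.7 42.2] [19.7 54.3] [0.4845 0.3309 0.025 ] ends [0.5122 0.3137] [0.4567 0.3507] len 0.06666055356751689 dir 146.25908219815315
m1 [69.8  7.5] [16.9 36.1] [0.5328 0.3547 0.025 ] ends [0.5317 0.3239] [0.5348 0.3892] len 0.06529963513947636 dir 87.29388637485478
m2 [442.5 137.2] [19.9 72.5] [ 0.4325 -0.0296  0.025 ] ends [ 0.4724 -0.0372] [ 0.3937 -0.0238] len 0.07978810214572007 dir 170.26100442189895
m2 [485.5 110.5] [37. 51.] [ 0.4788 -0.0756  0.025 ] ends [ 0.4925 -0.1123] [ 0.4669 -0.0427] len 0.0741822964960785 dir 110.19663860535802
m2 [206.6  33.1] [51.2 24. ] [0.4791 0.2392 0.
[... 1302 characters left out ...]
.3798785144141
n1 [175.5  78.4] [101.1  40.8] [ 0.4521 -0.0066  0.025 ] ends [0.5099 0.0259] [ 0.399 -0.036] len 0.1269849189789922 dir -150.8437490557671
n2 [44.7 67.6] [17.  46.1] [0.4849 0.3318 0.025 ] ends [0.5121 0.3137] [0.4575 0.3523] len 0.06689439287293145 dir 144.73139946722296
n2 [95.5 62.5] [39.6 19.8] [0.4791 0.2395 0.025 ] ends [0.5017 0.2643] [0.4582 0.2167] len 0.06456360204105165 dir -132.37610123687742
n2 [309.5  79.5] [37.1 98.9] [ 0.451  -0.0275  0.025 ] ends [ 0.5086 -0.0462] [ 0.3966 -0.01  ] len 0.11778653143048785 dir 162.06365158103262
n2 [38.3 32.3] [23.9 44.6] [0.5422 0.352  0.025 ] ends [0.5653 0.3284] [0.5193 0.3783] len 0.06779178020445822 dir 132.64528067466435
```

View pics/c5.png

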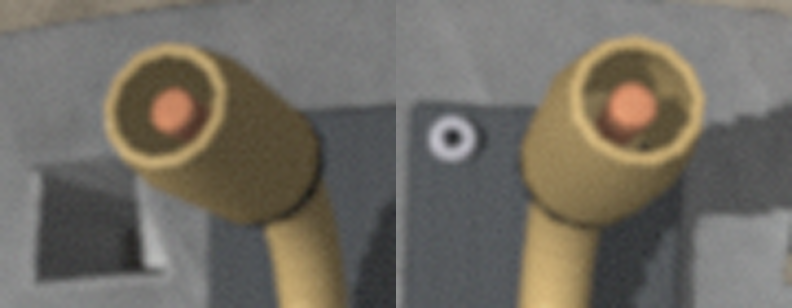

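The torch rim centre is at crop (165,106) in n1 and (240,100) in n2. Now the torch and spare nozzle fixes, plus the delta to roll A.

```bash
python3 - <<'E'
from h import *
np.set_printoptions(precision=4,suppress=True)
L=lambda f:load(f)[0]
print('torch top',tri([ray(L('n1'),1,(152.1,48.7)),ray(L('n2'),1,(324.1,47.3))]))
print('spare',tri([ray(L('m1'),1,(76.7,42.2)),ray(L('m2'),1,(136.9,24.1)),ray(L('n2'),1,(44.7,67.6)),ray(L('m4'),1,(351,43.5))]))
go([.4078,.2032,.08],90)
E
```

```text
torch top (array([ 0.4601, -0.0219,  0.1456]), [np.float64(0.0001299710002326458), np.float64(0.00012997100023276833)])
spare (array([0.4839, 0.3291, 0.0275]), [np.float64(0.00039369978845753257), np.float64(0.0003124800175982336), np.float64(0.0005012982915809116), np.float64(0.0003769916486514078)])
twist [-0.005 -0.009 -0.528]
travel mm before turn [ -1.5  91.3 100.5] after [-46.3  77.8 101.1]
```

```bash
python3 -m crank '[{"gripper":55,"travel":[0,0,0],"twist":[-0.005,-0.009,-0.176]},{"gripper":55,"travel":[0,0,0],"twist":[0,0,-0.176]},{"gripper":55,"travel":[0,0,0],"twist":[0,0,-0.176]},{"gripper":55,"travel":[-16,26,30],"twist":[0,0,0]},{"gripper":55,"travel":[-15,26,30],"twist":[0,0,0]},{"gripper":55,"travel":[-15,26,40],"twist":[0,0,0]},{"gripper":55,"travel":[0,0,0],"twist":[0,0,0]},{"gripper":55,"travel":[0,0,0],"twist":[0,0,0]}]' 20
python3 - <<'E'
from h import *
snap('wrist','a1'); go([.4078,.2032,.012],90)
c,im=load('a1'); cv2.imwrite('pics/a1c.png',im[150:384])
E
```

```text
time: 8.78
ee_pos: [0.408, 0.2038, 0.0821]
tcp_rot: [-180.0, 0.0, 90.0]
wrist_force: [1.0, 0.8, 0.9]
opening: 0.0551
grasp_force: 0.0
twist [0.    0.    0.001]
travel mm before turn [-1.1 -0.3 70.5] after [-1.1 -0.3 70.5]
```

View pics/a1c.png

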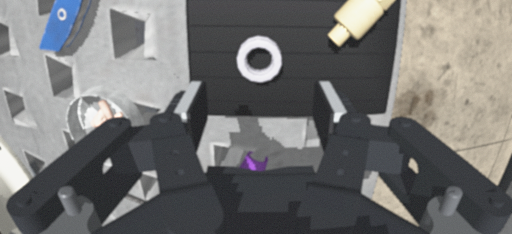

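The roll shows at (260,210) in full-image pixels, between the fingers, with the coupler clear to the right. Checking its position by ray.

```bash
python3 - <<'E'
from h import *
c,im=load('a1'); print(plane(c,1,(259.5,209.5),.022))
g=(im.min(2)>120).astype(np.uint8); g[:180]=0; g[240:]=0; g[:,:225]=0; g[:,295:]=0
r=cv2.minAreaRect(max(cv2.findContours(g,0,2)[0],key=cv2.contourArea)); print(r,plane(c,1,r[0],.022))
E
```

```text
[0.4080741  0.20217852 0.022     ]
((258.5, 208.5), (47.0, 45.0), 90.0) [0.4073562  0.20293099 0.022     ]
```

```bash
python3 -m crank '[{"gripper":50,"travel":[-1,0,30],"twist":[0,0,0]},{"gripper":50,"travel":[0,0,20],"twist":[0,0,0]},{"gripper":50,"travel":[0,0,10],"twist":[0,0,0]},{"gripper":50,"travel":[0,0,8],"twist":[0,0,0]},{"gripper":50,"travel":[0,0,0],"twist":[0,0,0]},{"gripper":20,"travel":[0,0,0],"twist":[0,0,0]},{"gripper":20,"travel":[0,0,0],"twist":[0,0,0]},{"gripper":20,"travel":[0,0,0],"twist":[0,0,0]},{"gripper":20,"travel":[0,0,0],"twist":[0,0,0]},{"gripper":20,"travel":[0,0,0],"twist":[0,0,0]}]' 25
```

```text
time: 10.07
ee_pos: [0.4082, 0.2034, 0.0139]
tcp_rot: [180.0, 0.0, 90.1]
wrist_force: [-2.2, 0.6, 6.6]
opening: 0.0299
grasp_force: 25.2
```

```bash
python3 -m crank '[{"gripper":20,"travel":[0,0,-20],"twist":[0,0,0]},{"gripper":20,"travel":[0,0,-50],"twist":[0,0,0]},{"gripper":20,"travel":[-20,5,-60],"twist":[0,0,0]},{"gripper":20,"travel":[-45,5,-56],"twist":[0,0,0]},{"gripper":20,"travel":[-55,5,0],"twist":[0,0,0]},{"gripper":20,"travel":[-58,5,0],"twist":[0,0,0]},{"gripper":20,"travel":[-58,6,0],"twist":[0,0,0]},{"gripper":20,"travel":[-58,0,0],"twist":[0,0,0]},{"gripper":20,"travel":[-58,0,0],"twist":[0,0,0]},{"gripper":20,"travel":[-53,0,40],"twist":[0,0,0]},{"gripper":20,"travel":[0,0,40],"twist":[0,0,0]},{"gripper":20,"travel":[0,0,0],"twist":[0,0,0]}]'
python3 - <<'E'
from h import *
snap('wrist','a2'); go([.4343,-.2015,.07],90)
c,im=load('a2'); cv2.imwrite('pics/a2c.png',im[100:384])
E
```

```text
time: 11.58
ee_pos: [0.432, -0.1921, 0.111]
tcp_rot: [-179.7, -0.1, 90.0]
wrist_force: [1.0, 0.1, -0.6]
opening: 0.0302
grasp_force: 25.1
twist [-0.003  0.     0.001]
travel mm before turn [-9.5  1.2 43.3] after [-9.5  1.1 43.3]
```

View pics/a2c.png

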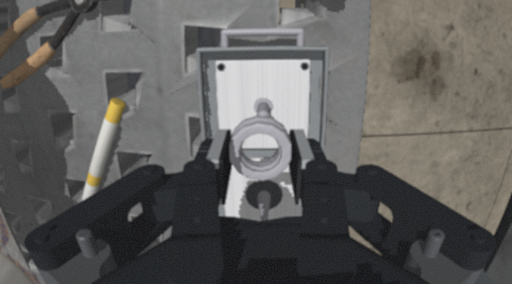

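The roll is held between the pads at about (261,250), and the spindle is visible just ahead at (263,205). Checking the roll's offset in the grip.

```bash
python3 - <<'E'
from h import *
c,im=load('a2'); print(plane(c,1,(261.5,250),.1166),plane(c,1,(264,201.5),.046)); go([.4343,-.2015,.05],90)
E
```

```text
[ 0.43330557 -0.19453727  0.1166    ] [ 0.43506754 -0.18901728  0.046     ]
twist [-0.003  0.     0.001]
travel mm before turn [-9.5  1.3 63.3] after [-9.5  1.1 63.3]
```

```bash
python3 -m crank '[{"gripper":20,"travel":[-8,1,0],"twist":[0,0,0]},{"gripper":20,"travel":[0,0,25],"twist":[0,0,0]},{"gripper":20,"travel":[0,0,25],"twist":[0,0,0]},{"gripper":20,"travel":[0,0,15],"twist":[0,0,0]},{"gripper":20,"travel":[0,0,0],"twist":[0,0,0]}]'
python3 -m crank '[{"gripper":20,"travel":[0,0,10],"twist":[0,0,0]},{"gripper":20,"travel":[0,0,10],"twist":[0,0,0]},{"gripper":20,"travel":[0,0,6],"twist":[0,0,0]},{"gripper":20,"travel":[0,0,0],"twist":[0,0,0]}]'
```

```text
time: 12.25
ee_pos: [0.4349, -0.2002, 0.0488]
tcp_rot: [-179.9, 0.1, 90.1]
wrist_force: [-0.1, -0.3, 0.1]
opening: 0.0298
grasp_force: 25.1
time: 12.75
ee_pos: [0.4344, -0.2002, 0.0221]
tcp_rot: [-179.9, 0.0, 90.1]
wrist_force: [-0.3, 0.0, -0.8]
opening: 0.0305
grasp_force: 25.1
```

```bash
python3 -m crank '[{"gripper":20,"travel":[0,0,4],"twist":[0,0,0]},{"gripper":20,"travel":[0,0,0],"twist":[0,0,0]},{"gripper":44,"travel":[0,0,0],"twist":[0,0,0]},{"gripper":44,"travel":[0,0,0],"twist":[0,0,0]},{"gripper":44,"travel":[0,0,0],"twist":[0,0,0]},{"gripper":44,"travel":[0,0,-15],"twist":[0,0,0]},{"gripper":44,"travel":[0,0,-40],"twist":[0,0,0]},{"gripper":44,"travel":[0,0,-62],"twist":[0,0,0]},{"gripper":44,"travel":[0,0,-60],"twist":[0,0,0]},{"gripper":44,"travel":[0,0,0],"twist":[0,0,0]}]'
python3 - <<'E'
from h import *
snap('wrist','a3'); go([.4017,.2835,.19],90)
c,im=load('a3'); cv2.imwrite('pics/a3c.png',cv2.resize(im[150:300,180:340],None,fx=2.5,fy=2.5))
E
```

```text
time: 14.0
ee_pos: [0.4367, -0.201, 0.2018]
tcp_rot: [179.6, 0.3, 90.1]
wrist_force: [0.3, 0.3, -0.7]
opening: 0.0442
grasp_force: 0.0
twist [0.004 0.003 0.002]
travel mm before turn [484.2 -33.4   7.1] after [484.1 -34.2   8.8]
```

View pics/a3c.png

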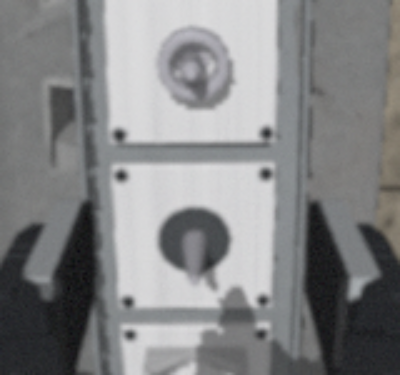

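The roll is seated flat around the spindle. Only one picture view is left, so the remaining checks are numeric. Next, roll B.

```bash
python3 -m crank '[{"gripper":50,"travel":[40,-4,0],"twist":[0.004,0.003,0.002]},{"gripper":50,"travel":[60,-5,0],"twist":[0,0,0]},{"gripper":50,"travel":[60,-5,0],"twist":[0,0,0]},{"gripper":50,"travel":[60,-5,0],"twist":[0,0,0]},{"gripper":50,"travel":[60,-5,0],"twist":[0,0,0]},{"gripper":50,"travel":[60,-5,0],"twist":[0,0,0]},{"gripper":50,"travel":[60,-5,0],"twist":[0,0,0]},{"gripper":50,"travel":[60,0,30],"twist":[0,0,0]},{"gripper":50,"travel":[24,0,40],"twist":[0,0,0]},{"gripper":50,"travel":[0,0,50],"twist":[0,0,0]},{"gripper":50,"travel":[0,0,0],"twist":[0,0,0]},{"gripper":50,"travel":[0,0,0],"twist":[0,0,0]}]'
python3 - <<'E'
from h import *
c,im=snap('wrist','b1'); go([.4017,.2835,.012],90)
g=(im.min(2)>120).astype(np.uint8); g[:170]=0; g[245:]=0; g[:,215:305]*=1; g[:,:215]=0; g[:,305:]=0
r=cv2.minAreaRect(max(cv2.findContours(g,0,2)[0],key=cv2.contourArea)); print(r,plane(c,1,r[0],.022))
E
```

```text
time: 15.55
ee_pos: [0.4007, 0.2799, 0.0801]
tcp_rot: [-179.8, -0.1, 90.0]
wrist_force: [0.2, 0.4, 1.3]
opening: 0.05
grasp_force: 0.0
twist [-0.003 -0.003 -0.001]
travel mm before turn [ 3.1  0.6 68.8] after [ 3.4  0.4 68.8]
((261.0, 203.5), (47.0, 46.0), 90.0) [0.40174782 0.28351219 0.022     ]
```

```bash
python3 -m crank '[{"gripper":50,"travel":[3,1,30],"twist":[0,0,0]},{"gripper":50,"travel":[0,0,20],"twist":[0,0,0]},{"gripper":50,"travel":[0,0,10],"twist":[0,0,0]},{"gripper":50,"travel":[0,0,7],"twist":[0,0,0]},{"gripper":50,"travel":[0,0,0],"twist":[0,0,0]},{"gripper":20,"travel":[0,0,0],"twist":[0,0,0]},{"gripper":20,"travel":[0,0,0],"twist":[0,0,0]},{"gripper":20,"travel":[0,0,0],"twist":[0,0,0]},{"gripper":20,"travel":[0,0,0],"twist":[0,0,0]},{"gripper":20,"travel":[0,0,0],"twist":[0,0,0]}]' 25
python3 -c "
from h import *
go([.4343,-.2000,.20],90)"
```

```text
time: 16.85
ee_pos: [0.4018, 0.2834, 0.0126]
tcp_rot: [-179.8, -0.2, 90.0]
wrist_force: [1.5, -0.3, 5.9]
opening: 0.0311
grasp_force: 26.7
twist [-0.003 -0.003 -0.   ]
travel mm before turn [-482.9   32.  -188.9] after [-483.4   32.5 -187.4]
```

```bash
python3 -m crank '[{"gripper":20,"travel":[0,0,-20],"twist":[0,0,0]},{"gripper":20,"travel":[0,0,-50],"twist":[0,0,0]},{"gripper":20,"travel":[-40,4,-60],"twist":[0,0,0]},{"gripper":20,"travel":[-55,4,-58],"twist":[0,0,0]},{"gripper":20,"travel":[-60,4,0],"twist":[0,0,0]},{"gripper":20,"travel":[-60,4,0],"twist":[0,0,0]},{"gripper":20,"travel":[-60,4,0],"twist":[0,0,0]},{"gripper":20,"travel":[-60,4,0],"twist":[0,0,0]},{"gripper":20,"travel":[-60,4,0],"twist":[0,0,0]},{"gripper":20,"travel":[-58,4,0],"twist":[0,0,0]},{"gripper":20,"travel":[-30,0,30],"twist":[0,0,0]},{"gripper":20,"travel":[0,0,50],"twist":[0,0,0]}]'
python3 -m crank '[{"gripper":20,"travel":[0,0,20],"twist":[0,0,0]},{"gripper":20,"travel":[0,0,0],"twist":[0,0,0]}]'
python3 - <<'E'
from h import *
c,im=snap('wrist','b2'); go([.4343,-.2000,.05],90)
z=bot.get_obs()['ee_pos'][2]+.0065
cv2.imwrite('pics/b2c.png',im[150:330,180:340])
g=(cv2.medianBlur(im,3)); hsv=cv2.cvtColor(g,cv2.COLOR_BGR2HSV)
for f in ('a2','b2'):
    i=cv2.cvtColor(load(f)[1],cv2.COLOR_BGR2GRAY)
    k=cv2.HoughCircles(i,cv2.HOUGH_GRADIENT,1,30,param1=80,param2=18,minRadius=24,maxRadius=42)
    for q in (k[0] if k is not None else []):
        if 225<q[0]<300 and 200<q[1]<300: print(f,q,plane(load(f)[0],1,q[:2],.1166 if f=='a2' else z))
E
```

```text
time: 18.35
ee_pos: [0.4326, -0.185, 0.0979]
tcp_rot: [-179.9, -0.0, 89.8]
wrist_force: [0.4, 0.1, -0.7]
opening: 0.0313
grasp_force: 25.0
time: 18.6
ee_pos: [0.4307, -0.1822, 0.0763]
tcp_rot: [-179.5, -0.2, 90.0]
wrist_force: [0.2, -1.0, -0.7]
opening: 0.0311
grasp_force: 25.0
twist [-0.006 -0.002 -0.   ]
travel mm before turn [-17.6   2.9  27.7] after [-17.6   2.8  27.8]
a2 [259.5 247.5  32.5] [ 0.43228202 -0.19312491  0.1166    ]
b2 [258.5 246.5  25.7] [ 0.43047583 -0.18155915  0.08430494]
b2 [297.5 201.5  38.1] [ 0.44908101 -0.15811951  0.08430494]
```

```bash
python3 -m crank '[{"gripper":20,"travel":[-18.5,3,0],"twist":[0,0,0]},{"gripper":20,"travel":[0,0,0],"twist":[0,0,0]},{"gripper":20,"travel":[0,0,18],"twist":[0,0,0]},{"gripper":20,"travel":[0,0,12],"twist":[0,0,0]},{"gripper":20,"travel":[0,0,8],"twist":[0,0,0]},{"gripper":20,"travel":[0,0,0],"twist":[0,0,0]}]'
python3 -m crank '[{"gripper":20,"travel":[0,0,5],"twist":[0,0,0]},{"gripper":20,"travel":[0,0,4],"twist":[0,0,0]},{"gripper":20,"travel":[0,0,0],"twist":[0,0,0]}]'
```

```text
time: 19.4
ee_pos: [0.4342, -0.2007, 0.0389]
tcp_rot: [-179.6, -0.1, 90.0]
wrist_force: [-0.4, -0.3, -0.8]
opening: 0.0311
grasp_force: 25.0
time: 19.77
ee_pos: [0.4345, -0.201, 0.0305]
tcp_rot: [-179.7, -0.1, 90.0]
wrist_force: [0.6, 0.8, -0.0]
opening: 0.0313
grasp_force: 25.0
```

Releasing roll B, lifting, then on to the torch.

```bash
python3 -m crank '[{"gripper":44,"travel":[0,0,0],"twist":[0,0,0]},{"gripper":44,"travel":[0,0,0],"twist":[0,0,0]},{"gripper":44,"travel":[0,0,0],"twist":[0,0,0]},{"gripper":44,"travel":[0,0,-15],"twist":[0,0,0]},{"gripper":44,"travel":[0,0,-40],"twist":[0,0,0]},{"gripper":60,"travel":[0,0,-62],"twist":[0,0,0]},{"gripper":60,"travel":[0,0,-60],"twist":[0,0,0]},{"gripper":60,"travel":[0,0,0],"twist":[0,0,0]},{"gripper":60,"travel":[0,0,0],"twist":[0,0,0]}]'
python3 - <<'E'
from h import *
np.set_printoptions(precision=4,suppress=True)
c,im=snap('wrist','b3'); go([.4601,-.0219,.20],20)
cv2.imwrite('pics/b3c.png',cv2.resize(im[150:300,180:340],None,fx=2.5,fy=2.5))
i=cv2.cvtColor(im,cv2.COLOR_BGR2GRAY)
k=cv2.HoughCircles(i,cv2.HOUGH_GRADIENT,1,15,param1=80,param2=14,minRadius=10,maxRadius=22)
for q in k[0]:
    if 220<q[0]<300 and 140<q[1]<230: print(q,plane(c,1,q[:2],.042))
E
```

```text
time: 20.9
ee_pos: [0.4356, -0.2014, 0.2082]
tcp_rot: [-179.8, -0.1, 90.0]
wrist_force: [0.3, 0.2, -1.3]
opening: 0.0604
grasp_force: 0.0
twist [-0.006  0.002  1.222]
travel mm before turn [179.4  24.8   7.6] after [  84.7 -160.1    7.3]
[256.5 175.5  17.2] [ 0.4317 -0.1987  0.042 ]
[237.5 191.5  16.9] [ 0.4112 -0.2163  0.042 ]
```

```bash
python3 -m crank '[{"gripper":60,"travel":[45,6,0],"twist":[0,0,0]},{"gripper":60,"travel":[45,6,0],"twist":[0,0,0]},{"gripper":60,"travel":[45,6,0],"twist":[0,0,0]},{"gripper":60,"travel":[44,7,0],"twist":[0,0,0]},{"gripper":60,"travel":[0,0,0],"twist":[0,0,0]},{"gripper":60,"travel":[0,0,0],"twist":[0,0,0]}]'
python3 - <<'E'
from h import *
np.set_printoptions(precision=4,suppress=True)
c,im=snap('wrist','t1'); go([.4601,-.0219,.20],90)
cv2.imwrite('pics/t1c.png',cv2.resize(im[150:384,160:360],None,fx=2.5,fy=2.5))
h=cv2.cvtColor(im,cv2.COLOR_BGR2HSV); m=cv2.inRange(h,(0,90,90),(14,255,255))
for k in cv2.findContours(m,0,2)[0]:
    if cv2.contourArea(k)>20: r=cv2.minAreaRect(k); print('tip',r,plane(c,1,r[0],.14))
i=cv2.cvtColor(im,cv2.COLOR_BGR2GRAY)
k=cv2.HoughCircles(i,cv2.HOUGH_GRADIENT,1,10,param1=80,param2=16,minRadius=14,maxRadius=28)
for q in k[0]:
    if 220<q[0]<300 and 190<q[1]<320: print(q,plane(c,1,q[:2],.146))
E
```

```text
time: 21.7
ee_pos: [0.4601, -0.0225, 0.207]
tcp_rot: [-179.6, -0.1, 90.0]
wrist_force: [0.5, -0.0, 0.1]
opening: 0.0603
grasp_force: 0.0
twist [-0.006 -0.002 -0.001]
travel mm before turn [ 1.  -0.   7.3] after [ 1.  -0.1  7.3]
tip ((259.5, 202.5), (11.0, 15.0), 0.0) [ 0.4598 -0.0208  0.14  ]
[260.5 207.5  16. ] [ 0.4606 -0.0228  0.146 ]
[244.5 291.5  27.4] [ 0.4477 -0.0944  0.146 ]
[263.5 195.5  23. ] [ 0.4627 -0.0138  0.146 ]
[254.5 247.5  20.7] [ 0.4561 -0.0545  0.146 ]
[226.5 299.5  18.5] [ 0.4326 -0.1029  0.146 ]
```

View pics/t1c.png

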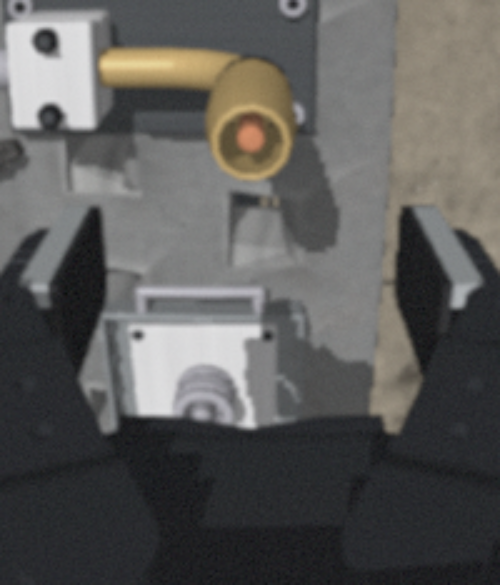

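The torch rim lies at (250,140) in the crop, on the gripper axis: (0.4606,-0.0228). The rolls are stacked on the spindle at (205,400). Descending to grip the torch nozzle.

```bash
python3 -m crank '[{"gripper":60,"travel":[0,0,30],"twist":[-0.006,0,0]},{"gripper":60,"travel":[0,0,30],"twist":[0,0,0]},{"gripper":60,"travel":[0,0,25],"twist":[0,0,0]},{"gripper":60,"travel":[0,0,21],"twist":[0,0,0]},{"gripper":60,"travel":[0,0,0],"twist":[0,0,0]},{"gripper":60,"travel":[0,0,0],"twist":[0,0,0]}]' 25
python3 -m crank '[{"gripper":20,"travel":[0,0,0],"twist":[0,0,0]},{"gripper":20,"travel":[0,0,0],"twist":[0,0,0]},{"gripper":20,"travel":[0,0,0],"twist":[0,0,0]},{"gripper":20,"travel":[0,0,0],"twist":[0,0,0]},{"gripper":20,"travel":[0,0,0],"twist":[0,0,0]}]' 30
```

```text
time: 22.5
ee_pos: [0.4607, -0.0228, 0.1028]
tcp_rot: [179.9, -0.1, 89.9]
wrist_force: [-0.7, -0.4, -0.8]
opening: 0.0597
grasp_force: 0.0
time: 23.12
ee_pos: [0.4609, -0.0223, 0.1028]
tcp_rot: [179.9, -0.1, 90.0]
wrist_force: [0.0, -1.0, 5.7]
opening: 0.0274
grasp_force: 31.8
```

```bash
python3 -m crank '[{"gripper":20,"travel":[0,0,0],"twist":[0,0,-0.1]},{"gripper":20,"travel":[0,0,0],"twist":[0,0,-0.15]},{"gripper":20,"travel":[0,0,0],"twist":[0,0,-0.15]},{"gripper":20,"travel":[0,0,0],"twist":[0,0,-0.15]}]'
python3 -m crank '[{"gripper":20,"travel":[0,0,0],"twist":[0,0,-0.15]},{"gripper":20,"travel":[0,0,0],"twist":[0,0,-0.15]},{"gripper":20,"travel":[0,0,0],"twist":[0,0,-0.15]},{"gripper":20,"travel":[0,0,0],"twist":[0,0,-0.15]},{"gripper":20,"travel":[0,0,0],"twist":[0,0,-0.15]},{"gripper":20,"travel":[0,0,0],"twist":[0,0,-0.15]},{"gripper":20,"travel":[0,0,0],"twist":[0,0,0]}]'
python3 -c "
from h import *
print(bot.get_obs()['torque'])"
```

```text
time: 23.62
ee_pos: [0.461, -0.022, 0.1027]
tcp_rot: [179.8, -0.0, 121.8]
wrist_force: [0.4, 0.6, 6.1]
opening: 0.0271
grasp_force: 31.8
time: 24.5
ee_pos: [0.4611, -0.0221, 0.1028]
tcp_rot: [179.9, 0.1, 173.2]
wrist_force: [0.5, -0.3, 5.7]
opening: 0.0273
grasp_force: 31.8
[ 0.06815885 -0.01819503  0.03886305]
```

```bash
python3 -m crank '[{"gripper":20,"travel":[0,0,-5],"twist":[0,0,0]},{"gripper":20,"travel":[0,0,-7],"twist":[0,0,0]},{"gripper":20,"travel":[0,0,0],"twist":[0,0,0]}]'
python3 -m crank '[{"gripper":20,"travel":[0,0,-20],"twist":[0,0,0]},{"gripper":20,"travel":[0,0,-25],"twist":[0,0,0]},{"gripper":20,"travel":[0,0,-25],"twist":[0,0,0]},{"gripper":20,"travel":[0,0,-20],"twist":[0,0,0]},{"gripper":20,"travel":[0,0,0],"twist":[0,0,0]}]'
python3 - <<'E'
from h import *
np.set_printoptions(precision=4,suppress=True)
go([.4352,-.2896,.20],173)
c,im=snap('wrist','t2'); z=bot.get_obs()['ee_pos'][2]+.146-.1028
i=cv2.cvtColor(im,cv2.COLOR_BGR2GRAY)
k=cv2.HoughCircles(i,cv2.HOUGH_GRADIENT,1,8,param1=80,param2=14,minRadius=14,maxRadius=30)
for q in k[0]:
    if 220<q[0]<300 and 190<q[1]<320: print(q,plane(c,1,q[:2],z))
h=cv2.cvtColor(im,cv2.COLOR_BGR2HSV); m=cv2.inRange(h,(12,80,60),(32,255,255)); m[:,:200]=0;m[:,320:]=0
for k in cv2.findContours(m,0,2)[0]:
    if cv2.contourArea(k)>60: print(cv2.boundingRect(k),cv2.contourArea(k))
E
```

```text
time: 24.88
ee_pos: [0.4607, -0.0222, 0.1145]
tcp_rot: [179.9, 0.1, 173.1]
wrist_force: [-0.2, 1.1, -0.3]
opening: 0.0272
grasp_force: 31.0
time: 25.5
ee_pos: [0.461, -0.0224, 0.205]
tcp_rot: [179.9, 0.2, 173.1]
wrist_force: [0.2, 0.3, -1.3]
opening: 0.0274
grasp_force: 31.1
twist [0.002 0.003 0.001]
travel mm before turn [  -6.7 -268.4    4.4] after [  -7.  -268.3    5. ]
[257.5 288.5  27.2] [ 0.4616 -0.0253  0.247 ]
[264.5 284.5  23.8] [ 0.46   -0.0223  0.247 ]
[257.5 280.5  27.2] [ 0.4578 -0.0249  0.247 ]
[261.5 235.5  29.4] [ 0.4387 -0.021   0.247 ]
[249.5 285.5  19.4] [ 0.4598 -0.0283  0.247 ]
(229, 209, 63, 99) 4909.0
(254, 181, 17, 24) 243.0
(247, 116, 22, 59) 858.5
```

```bash
python3 -m crank '[{"gripper":20,"travel":[0,-40,0],"twist":[0,0,0]},{"gripper":20,"travel":[-2,-50,0],"twist":[0,0,0]},{"gripper":20,"travel":[-2,-50,0],"twist":[0,0,0]},{"gripper":20,"travel":[-3,-50,0],"twist":[0,0,0]},{"gripper":20,"travel":[0,-50,0],"twist":[0,0,0]},{"gripper":20,"travel":[0,-28,30],"twist":[0,0,0]},{"gripper":20,"travel":[0,0,50],"twist":[0,0,0]},{"gripper":20,"travel":[0,0,25],"twist":[0,0,0]},{"gripper":20,"travel":[0,0,0],"twist":[0,0,0]},{"gripper":20,"travel":[0,0,0],"twist":[0,0,0]}]'
python3 -c "
from h import *
go([.4352,-.2896,.0288],173)"
```

```text
time: 26.8
ee_pos: [0.4353, -0.2891, 0.0991]
tcp_rot: [179.9, 0.1, 173.1]
wrist_force: [-0.5, -1.2, 0.0]
opening: 0.0271
grasp_force: 31.0
twist [0.002 0.001 0.001]
travel mm before turn [ 0.1 -0.6 70.3] after [ 0.  -0.5 70.3]
```

```bash
python3 -m crank '[{"gripper":20,"travel":[0,-0.5,20],"twist":[0,0,0]},{"gripper":20,"travel":[0,0,15],"twist":[0,0,0]},{"gripper":20,"travel":[0,0,10],"twist":[0,0,0]},{"gripper":20,"travel":[0,0,0],"twist":[0,0,0]}]'
python3 -m crank '[{"gripper":20,"travel":[0,0,10],"twist":[0,0,0]},{"gripper":20,"travel":[0,0,8],"twist":[0,0,0]},{"gripper":20,"travel":[0,0,5],"twist":[0,0,0]},{"gripper":20,"travel":[0,0,0],"twist":[0,0,0]}]'
```

```text
time: 27.3
ee_pos: [0.4348, -0.2893, 0.053]
tcp_rot: [179.9, -0.0, 173.1]
wrist_force: [-0.1, 0.8, -0.8]
opening: 0.0272
grasp_force: 31.1
time: 27.8
ee_pos: [0.4349, -0.2893, 0.03]
tcp_rot: [179.9, 0.0, 173.1]
wrist_force: [0.2, -0.4, -1.1]
opening: 0.0272
grasp_force: 31.1
```

```bash
python3 -m crank '[{"gripper":20,"travel":[0,0,1],"twist":[0,0,0]},{"gripper":20,"travel":[0,0,0],"twist":[0,0,0]},{"gripper":40,"travel":[0,0,0],"twist":[0,0,0]},{"gripper":50,"travel":[0,0,0],"twist":[0,0,0]},{"gripper":50,"travel":[0,0,0],"twist":[0,0,0]},{"gripper":50,"travel":[0,0,-20],"twist":[0,0,0]},{"gripper":50,"travel":[0,0,-40],"twist":[0,0,0]},{"gripper":50,"travel":[0,0,-60],"twist":[0,0,0]},{"gripper":50,"travel":[0,0,-60],"twist":[0,0,0]},{"gripper":50,"travel":[0,0,0],"twist":[0,0,0]},{"gripper":50,"travel":[0,0,0],"twist":[0,0,0]}]'
python3 - <<'E'
from h import *
np.set_printoptions(precision=4,suppress=True)
c,im=snap('wrist','t3'); go([.4839,.3291,.20],145.3)
h=cv2.cvtColor(im,cv2.COLOR_BGR2HSV); m=cv2.inRange(h,(12,80,60),(32,255,255)); m[:,:150]=0;m[:,380:]=0
for k in cv2.findContours(m,0,2)[0]:
    if cv2.contourArea(k)>60: x,y,w,hh=cv2.boundingRect(k);print((x,y,w,hh),plane(c,1,(x+w/2,y+hh/2),.044))
i=cv2.cvtColor(im,cv2.COLOR_BGR2GRAY)
k=cv2.HoughCircles(i,cv2.HOUGH_GRADIENT,1,8,param1=80,param2=14,minRadius=10,maxRadius=20)
for q in k[0]: 
    if 200<q[0]<320 and 120<q[1]<280: print(q,plane(c,1,q[:2],.072))
E
```

```text
time: 29.18
ee_pos: [0.435, -0.2898, 0.2091]
tcp_rot: [179.9, 0.0, 173.1]
wrist_force: [-0.8, -0.6, -1.0]
opening: 0.0498
grasp_force: 0.0
twist [ 0.002 -0.001  0.485]
travel mm before turn [ 25.7 620.1   9.9] after [311.7 536.7   8.3]
(248, 162, 26, 33) [ 0.4344 -0.2898  0.044 ]
(307, 39, 20, 17) [ 0.3022 -0.2154  0.044 ]
(238, 13, 15, 15) [ 0.265  -0.2856  0.044 ]
[261.5 174.5  14.7] [ 0.4248 -0.2884  0.072 ]
[260.5 182.5  11. ] [ 0.4325 -0.2902  0.072 ]
```

```bash
python3 -m crank '[{"gripper":50,"travel":[2,45,0],"twist":[0,0,0]},{"gripper":50,"travel":[2,55,0],"twist":[0,0,0]},{"gripper":50,"travel":[2,55,0],"twist":[0,0,0]},{"gripper":50,"travel":[2,55,0],"twist":[0,0,0]},{"gripper":50,"travel":[2,55,0],"twist":[0,0,0]},{"gripper":50,"travel":[2,55,0],"twist":[0,0,0]},{"gripper":50,"travel":[2,55,0],"twist":[0,0,0]},{"gripper":50,"travel":[2,55,0],"twist":[0,0,0]},{"gripper":50,"travel":[3,55,0],"twist":[0,0,0]},{"gripper":50,"travel":[3,55,0],"twist":[0,0,0]},{"gripper":50,"travel":[4,55,0],"twist":[0,0,0]},{"gripper":50,"travel":[0,20,0],"twist":[0,0,0]}]'
python3 -m crank '[{"gripper":50,"travel":[0,0,20],"twist":[0,0,0.162]},{"gripper":50,"travel":[0,0,20],"twist":[0,0,0.162]},{"gripper":50,"travel":[0,0,20],"twist":[0,0,0.162]},{"gripper":50,"travel":[0,0,30],"twist":[0,0,0]},{"gripper":50,"travel":[0,0,0],"twist":[0,0,0]},{"gripper":50,"travel":[0,0,0],"twist":[0,0,0]}]'
python3 - <<'E'
from h import *
np.set_printoptions(precision=4,suppress=True)
c,im=snap('wrist','s1'); go([.4839,.3295,.012],145.3)
h=cv2.cvtColor(im,cv2.COLOR_BGR2HSV)
for lo in ((10,40,70),(10,60,90)):
    m=cv2.inRange(h,lo,(35,255,255)); m=cv2.morphologyEx(m,cv2.MORPH_OPEN,np.ones((3,3)))
    for k in cv2.findContours(m,0,2)[0]:
        if cv2.contourArea(k)<300: continue
        r=cv2.minAreaRect(k); bx=cv2.boxPoints(r); L=[np.linalg.norm(bx[i]-bx[i+1]) for i in (0,1)]; i=int(np.argmin(L))
        q=[plane(c,1,(bx[j]+bx[(j+1)%4])/2,.025) for j in (i,(i+2)%4)]; d=q[1]-q[0]
        print(np.round(r[0]),np.round(r[1]),plane(c,1,r[0],.025),'dir',np.degrees(np.arctan2(d[1],d[0]))%180,'len',np.linalg.norm(d))
E
```

```text
time: 30.72
ee_pos: [0.4824, 0.3261, 0.2082]
tcp_rot: [-180.0, -0.1, 173.2]
wrist_force: [0.1, -0.7, -0.2]
opening: 0.0497
grasp_force: 0.0
time: 31.48
ee_pos: [0.4836, 0.3236, 0.1213]
tcp_rot: [179.9, -0.0, 145.2]
wrist_force: [-0.3, -0.2, 0.0]
opening: 0.05
grasp_force: 0.0
twist [ 0.003  0.    -0.001]
travel mm before turn [  3.1   4.3 109.8] after [  3.1   4.6 109.8]
[220. 308.] [17. 37.] [0.5552 0.2256 0.025 ] dir 57.50723483926451 len 0.037100981682240436
[ 16. 312.] [55. 20.] [ 0.4284 -0.0494  0.025 ] dir 138.34072870731518 len 0.09350889905698953
[259. 193.] [77. 12.] [0.4806 0.3232 0.025 ] dir 145.94514544812387 len 0.06669821396995004
[426. 236.] [174. 310.] [0.611  0.4336 0.025 ] dir 87.26360899606995 len 0.37549392757666356
[ 16. 312.] [54. 18.] [ 0.4275 -0.048   0.025 ] dir 143.56093302317177 len 0.08619565139987158
[474. 114.] [30. 26.] [0.5346 0.5385 0.025 ] dir 171.20156728215954 len 0.030096856587417353
```

The mask caught only a strip of the nozzle, so I'll segment it against the dark mat instead.

```bash
python3 - <<'E'
from h import *
np.set_printoptions(precision=4,suppress=True)
c,im=load('s1'); g=im.max(2)
for y in range(160,230,6): print(y,g[y,215:310:5])
for th in (65,80,100):
    m=(g>th).astype(np.uint8); m=cv2.morphologyEx(m,cv2.MORPH_OPEN,np.ones((5,5)))
    n,l=cv2.connectedComponents(m); i=l[193,259]
    k=max(cv2.findContours((l==i).astype(np.uint8),0,2)[0],key=cv2.contourArea); r=cv2.minAreaRect(k)
    print(th,r,plane(c,1,r[0],.025))
E
```

```text
160 [ 74  76  73  74  70  70  74  71  54 230 246 247 247 241  66  72  63  68
  65]
166 [ 68  72  74  74  72  71  63  69  87 231 246 247 247 247  67  67  66  63
  66]
172 [ 70  65  75  74  71  71  70  54 124 235 246 247 247 247  61  64  64  62
  65]
178 [ 72  69  63  69  68  74  70  57 149 237 246 247 247 246  67  64  63  63
  64]
184 [ 73  67  71  64  69  71  70  50 154 236 246 247 247 246  60  59  60  60
  63]
190 [ 72  68  71  67  66  67  65  42 156 232 246 247 247 245  59  61  62  61
  60]
196 [ 72  68  69  68  64  63  66  43 166 234 246 247 246 243  61  61  60  59
  58]
202 [ 63  68  66  66  65  61  67  47 165 233 245 247 247 245  62  56  60  59
  58]
208 [ 64  59  65  67  66  64  62  44 165 233 245 247 246 244  59  61  62  54
 133]
214 [ 65  68  63  64  69  62  65  47 164 233 246 247 247 245  57  54 107 175
 174]
220 [ 64  62  66  57  62  64  62  44 166 233 245 247 246 245  97 189 180 212
 210]
226 [ 66  64  59  58  62  64  59  41 161 233 245 246 246 242 185 190 208 207
 205]
65 ((255.5, 191.5), (383.0, 511.0), 90.0) [0.4784 0.3216 0.025 ]
80 ((255.5, 191.5), (383.0, 511.0), 90.0) [0.4784 0.3216 0.025 ]
100 ((255.5, 191.5), (383.0, 511.0), 90.0) [0.4784 0.3216 0.025 ]
```

```bash
python3 - <<'E'
from h import *
np.set_printoptions(precision=4,suppress=True)
c,im=load('s1'); g=im.max(2)
print(g[130:262:3,266]); 
for y in (160,180,200,220,228):
    x=np.where(g[y,240:290]>110)[0]+240; print(y,x.min(),x.max(),plane(c,1,((x.min()+x.max())/2,y),.025))
a=plane(c,1,(268,154),.025)
for v in (145,154,230,235,240): print(v,plane(c,1,(268,v),.025))
E
```

```text
[ 75  75  72  73  72  70  70  70 203 247 247 247 247 247 247 247 247 247
 246 246 246 246 246 246 246 246 246 246 246 246 246 245 245 250 105 193
 189 212 219 218 207 204 189 200]
160 257 281 [0.463  0.3458 0.025 ]
180 254 283 [0.4765 0.336  0.025 ]
200 254 283 [0.4906 0.3264 0.025 ]
220 254 289 [0.5068 0.3185 0.025 ]
228 255 289 [0.5132 0.3147 0.025 ]
145 [0.4524 0.3521 0.025 ]
154 [0.4584 0.3479 0.025 ]
230 [0.5127 0.3108 0.025 ]
235 [0.5166 0.3082 0.025 ]
240 [0.5205 0.3055 0.025 ]
```

```bash
python3 -m crank '[{"gripper":50,"travel":[3,6,30],"twist":[0,0,0]},{"gripper":50,"travel":[0,0,35],"twist":[0,0,0]},{"gripper":50,"travel":[0,0,25],"twist":[0,0,0]},{"gripper":50,"travel":[0,0,12],"twist":[0,0,0]},{"gripper":50,"travel":[0,0,5],"twist":[0,0,0]},{"gripper":50,"travel":[0,0,0],"twist":[0,0,0]},{"gripper":12,"travel":[0,0,0],"twist":[0,0,0]},{"gripper":12,"travel":[0,0,0],"twist":[0,0,0]},{"gripper":12,"travel":[0,0,0],"twist":[0,0,0]},{"gripper":12,"travel":[0,0,0],"twist":[0,0,0]},{"gripper":12,"travel":[0,0,0],"twist":[0,0,0]},{"gripper":12,"travel":[0,0,0],"twist":[0,0,0]}]' 30
python3 -m crank '[{"gripper":12,"travel":[0,0,-20],"twist":[0,0,0]},{"gripper":12,"travel":[0,0,-30],"twist":[0,0,0]},{"gripper":12,"travel":[0,0,0],"twist":[0,0,0]}]'
```

```text
time: 33.02
ee_pos: [0.485, 0.3312, 0.0147]
tcp_rot: [179.8, 0.0, 145.2]
wrist_force: [-0.6, 0.2, 5.5]
opening: 0.0225
grasp_force: 29.5
time: 33.4
ee_pos: [0.4856, 0.3315, 0.066]
tcp_rot: [179.7, 0.1, 145.2]
wrist_force: [0.3, 0.5, -1.8]
opening: 0.0223
grasp_force: 29.7
```

```bash
python3 -m crank '[{"gripper":12,"travel":[0,0,-30],"twist":[0,0,0]},{"gripper":12,"travel":[0,0,0],"twist":[0,0,0]},{"gripper":12,"travel":[0,0,0],"twist":[0,0,0]}]'
python3 - <<'E'
from h import *
np.set_printoptions(precision=4,suppress=True,linewidth=150)
o=bot.get_obs()
c,im=snap('wrist','s2'); g=im.max(2); z=o['ee_pos'][2]+.0103
R=Rn.from_euler('xyz',o['tcp_rot'],degrees=True)
print(g[150:320:4,264]); print(im[150:320:4,264,0])
for v in range(190,310,15):
    x=np.where(im[v,225:310,2]>140)[0]+225
    if len(x): print(v,x.min(),x.max(),R.inv().apply(plane(c,1,((x.min()+x.max())/2,v),z)-o['ee_pos'])*1000)
E
```

```text
time: 33.78
ee_pos: [0.4841, 0.3305, 0.0923]
tcp_rot: [180.0, -0.0, 145.2]
wrist_force: [-1.5, 0.3, 0.2]
opening: 0.0221
grasp_force: 29.7
[ 71  73  77  70  73  74  64  72  71  85 247 245 247 247 247 247 247 247 247 247 247 247 247 247 247 247 247 247 247 247 244 190 191 193 195 192 197
 192 191 188 194 210 218]
[ 71  73  77  69  73  74  64  72  71  78 219 212 244 244 244 243 243 242 241 239 239 237 233 230 228 229 231 231 229 232 197 141 142 144 147 143 148
 143 143 141 144 172 186]
190 241 279 [ 30.783   -1.2472 -10.2802]
205 239 282 [ 23.5524  -1.0047 -10.2849]
220 237 309 [ 16.093    4.9559 -10.2851]
235 225 309 [  8.3676   2.1678 -10.2926]
250 225 301 [  0.3108   0.2702 -10.2996]
265 225 294 [ -8.1439  -1.4526 -10.3067]
280 238 282 [-17.0724  -1.1891 -10.3125]
295 235 284 [-26.5646  -1.4427 -10.3191]
```

```bash
python3 -c "
from h import *
go([.4367,-.3766,.20],90.8)"
```

```text
twist [-0.    -0.001  0.95 ]
travel mm before turn [-364.4 -607.6 -108.5] after [-706.3  -57.1 -108. ]
```

```bash
python3 -m crank '[{"gripper":12,"travel":[0,0,-18],"twist":[0,0,0.158]},{"gripper":12,"travel":[0,0,-18],"twist":[0,0,0.158]},{"gripper":12,"travel":[0,0,-18],"twist":[0,0,0.158]},{"gripper":12,"travel":[0,0,-18],"twist":[0,0,0.158]},{"gripper":12,"travel":[0,0,-18],"twist":[0,0,0.158]},{"gripper":12,"travel":[0,0,-18],"twist":[0,0,0.16]},{"gripper":12,"travel":[0,0,0],"twist":[0,0,0]},{"gripper":12,"travel":[-30,-2,0],"twist":[0,0,0]},{"gripper":12,"travel":[-50,-4,0],"twist":[0,0,0]},{"gripper":12,"travel":[-55,-4,0],"twist":[0,0,0]},{"gripper":12,"travel":[-55,-4,0],"twist":[0,0,0]},{"gripper":12,"travel":[-55,-4,0],"twist":[0,0,0]}]'
python3 -m crank '[{"gripper":12,"travel":[-55,-4,0],"twist":[0,0,0]},{"gripper":12,"travel":[-55,-5,0],"twist":[0,0,0]},{"gripper":12,"travel":[-55,-5,0],"twist":[0,0,0]},{"gripper":12,"travel":[-55,-5,0],"twist":[0,0,0]},{"gripper":12,"travel":[-55,-5,0],"twist":[0,0,0]},{"gripper":12,"travel":[-55,-5,0],"twist":[0,0,0]},{"gripper":12,"travel":[-50,-5,0],"twist":[0,0,0]},{"gripper":12,"travel":[-50,-5,0],"twist":[0,0,0]},{"gripper":12,"travel":[0,0,0],"twist":[0,0,0]},{"gripper":12,"travel":[0,0,0],"twist":[0,0,0]}]'
python3 -c "
from h import *
go([.4367,-.3766,.12],90.8)"
```

```text
time: 35.33
ee_pos: [0.4689, 0.0836, 0.1994]
tcp_rot: [-180.0, -0.1, 91.1]
wrist_force: [1.5, -0.1, -0.2]
opening: 0.0222
grasp_force: 29.7
time: 36.58
ee_pos: [0.4363, -0.3448, 0.1989]
tcp_rot: [-180.0, -0.2, 90.9]
wrist_force: [0.2, 0.4, -0.1]
opening: 0.0225
grasp_force: 29.7
twist [-0.001 -0.003  0.002]
travel mm before turn [-32.   -0.   78.8] after [-31.8   0.   78.9]
```

```bash
python3 -m crank '[{"gripper":12,"travel":[-32,0,0],"twist":[0,-0.003,0]},{"gripper":12,"travel":[0,0,40],"twist":[0,0,0]},{"gripper":12,"travel":[0,0,40],"twist":[0,0,0]},{"gripper":12,"travel":[0,0,30],"twist":[0,0,0]},{"gripper":12,"travel":[0,0,20],"twist":[0,0,0]},{"gripper":12,"travel":[0,0,15],"twist":[0,0,0]},{"gripper":12,"travel":[0,0,0],"twist":[0,0,0]},{"gripper":12,"travel":[0,0,0],"twist":[0,0,0]}]'
python3 -m crank '[{"gripper":12,"travel":[0,0,15],"twist":[0,0,0]},{"gripper":12,"travel":[0,0,8],"twist":[0,0,0]},{"gripper":12,"travel":[0,0,0],"twist":[0,0,0]}]'
```

```text
time: 37.58
ee_pos: [0.4377, -0.3774, 0.0562]
tcp_rot: [179.9, 0.1, 90.8]
wrist_force: [-0.1, -0.2, 0.1]
opening: 0.0221
grasp_force: 29.7
time: 37.95
ee_pos: [0.4367, -0.377, 0.0312]
tcp_rot: [-180.0, 0.0, 90.8]
wrist_force: [-0.3, -0.1, -0.3]
opening: 0.0228
grasp_force: 29.7
```

```bash
python3 -m crank '[{"gripper":12,"travel":[0,0,3],"twist":[0,0,0]},{"gripper":12,"travel":[0,0,2],"twist":[0,0,0]},{"gripper":12,"travel":[0,0,0],"twist":[0,0,0]}]'
python3 -m crank '[{"gripper":12,"travel":[0,0,1.5],"twist":[0,0,0]},{"gripper":12,"travel":[0,0,0],"twist":[0,0,0]}]'
```

```text
time: 38.33
ee_pos: [0.4372, -0.3774, 0.0272]
tcp_rot: [179.9, 0.1, 90.8]
wrist_force: [0.3, 0.3, -0.2]
opening: 0.0227
grasp_force: 29.7
time: 38.58
ee_pos: [0.4373, -0.3775, 0.0262]
tcp_rot: [179.9, 0.1, 90.8]
wrist_force: [-1.6, 0.2, 2.2]
opening: 0.022
grasp_force: 30.0
```

```bash
python3 -m crank '[{"gripper":12,"travel":[0,0,0.8],"twist":[0,0,0]},{"gripper":28,"travel":[0,0,0],"twist":[0,0,0]},{"gripper":38,"travel":[0,0,0],"twist":[0,0,0]},{"gripper":38,"travel":[0,0,0],"twist":[0,0,0]},{"gripper":38,"travel":[0,0,0],"twist":[0,0,0]},{"gripper":38,"travel":[0,0,-20],"twist":[0,0,0]},{"gripper":38,"travel":[0,0,-40],"twist":[0,0,0]},{"gripper":38,"travel":[0,0,-60],"twist":[0,0,0]},{"gripper":38,"travel":[0,0,-60],"twist":[0,0,0]},{"gripper":38,"travel":[0,0,0],"twist":[0,0,0]},{"gripper":38,"travel":[0,0,0],"twist":[0,0,0]}]'
python3 -m crank '[{"gripper":38,"travel":[10,-50,0],"twist":[0,0,0]},{"gripper":38,"travel":[10,-50,0],"twist":[0,0,0]},{"gripper":38,"travel":[0,0,0],"twist":[0,0,0]},{"gripper":38,"travel":[0,0,0],"twist":[0,0,0]}]'
python3 - <<'E'
from h import *
np.set_printoptions(precision=4,suppress=True)
c,im=snap('wrist','e1'); print(bot.get_obs()['ee_pos'])
T=c["camera_from_world"]; fl=192/np.tan(np.radians(c["vfov"]/2))
def pj(P):
    p=T[:3,:3]@np.array(P)+T[:3,3]; r=np.hypot(p[0],p[1]); k=fl*np.arctan2(r,p[2])/r; return np.array([c["cx"]+k*p[0],c["cy"]+k*p[1]])
h=cv2.cvtColor(im,cv2.COLOR_BGR2HSV); m=cv2.inRange(h,(12,50,60),(35,255,255)); m=cv2.morphologyEx(m,cv2.MORPH_OPEN,np.ones((3,3)))
print('expect cradle',pj([.4367,-.3776,.034]),'ends',pj([.4367,-.3476,.034]),pj([.4367,-.4076,.034]),'peg nozzle top',pj([.4352,-.2896,.072]),'bottom',pj([.4352,-.2896,.016]),'rolls top',pj([.4343,-.2015,.042]),'if high',pj([.4343,-.2015,.055]))
for k in cv2.findContours(m,0,2)[0]:
    if cv2.contourArea(k)>80: r=cv2.minAreaRect(k);print(np.round(r[0],1),np.round(r[1],1),round(r[2]),plane(c,1,r[0],.034))
i=cv2.cvtColor(im,cv2.COLOR_BGR2GRAY); u=pj([.4343,-.2015,.042]).astype(int)
k=cv2.HoughCircles(i[max(u[1]-40,0):u[1]+40,u[0]-40:u[0]+40],cv2.HOUGH_GRADIENT,1,8,param1=80,param2=12,minRadius=10,maxRadius=20)
if k is not None:
    for q in k[0]: print('circle',q[0]+u[0]-40,q[1]+max(u[1]-40,0),q[2])
E
```

```text
time: 39.95
ee_pos: [0.4371, -0.3772, 0.2046]
tcp_rot: [179.9, 0.1, 90.8]
wrist_force: [0.4, -0.3, -1.1]
opening: 0.0379
grasp_force: 0.0
time: 40.45
ee_pos: [0.3367, -0.3585, 0.2038]
tcp_rot: [180.0, 0.0, 90.8]
wrist_force: [0.6, -0.4, 0.7]
opening: 0.038
grasp_force: 0.0
[ 0.3372 -0.3585  0.2039]
expect cradle [348.0963 195.5243] ends [350.2628 169.2311] [345.5967 220.678 ] peg nozzle top [363.7161 116.6155] bottom [347.1952 116.3846] rolls top [354.2538  35.8157] if high [358.0551  32.7131]
[348.4 197.3] [19.5 55.5] 5 [ 0.4372 -0.3796  0.034 ]
[425.4 130.8] [10.5 26.6] 31 [ 0.5294 -0.2981  0.034 ]
[353.5 117. ] [26. 37.] 90 [ 0.437  -0.2901  0.034 ]
[186.4 110.7] [13.9 13.4] 27 [ 0.2582 -0.287   0.034 ]
[223.7  42.6] [14.3 18.3] 27 [ 0.2973 -0.2139  0.034 ]
[133.6  17.8] [13.  79.2] 61 [ 0.1931 -0.175   0.034 ]
[104.    5.6] [11.4 30.5] 52 [ 0.1519 -0.1517  0.034 ]
circle 355.5 36.5 12.5
circle 353.5 54.5 12.2
circle 377.5 19.5 11.0
circle 349.5 42.5 10.5
```

```bash
python3 -m crank '[{"gripper":38,"travel":[50,0,0],"twist":[0,0,0]},{"gripper":38,"travel":[50,0,0],"twist":[0,0,0]},{"gripper":38,"travel":[0,0,0],"twist":[0,0,0]},{"gripper":38,"travel":[0,0,0],"twist":[0,0,0]}]'
python3 - <<'E'
from h import *
np.set_printoptions(precision=4,suppress=True)
snap('wrist','e2'); res={}
def pj(c,P):
    T=c["camera_from_world"]; fl=192/np.tan(np.radians(c["vfov"]/2)); p=T[:3,:3]@np.array(P)+T[:3,3]; r=np.hypot(p[0],p[1]); k=fl*np.arctan2(r,p[2])/r; return np.array([c["cx"]+k*p[0],c["cy"]+k*p[1]])
for f in('e1','e2'):
    c,im=load(f); h=cv2.cvtColor(im,cv2.COLOR_BGR2HSV); m=cv2.morphologyEx(cv2.inRange(h,(12,50,60),(35,255,255)),cv2.MORPH_OPEN,np.ones((3,3)))
    u=pj(c,[.4367,-.3776,.034]); K=[cv2.minAreaRect(k) for k in cv2.findContours(m,0,2)[0] if cv2.contourArea(k)>80]
    r=min(K,key=lambda r:np.hypot(*(np.array(r[0])-u))); print(f,r,u)
    u2=pj(c,[.4343,-.2015,.042]); x0,y0=int(u2[0])-30,max(int(u2[1])-30,0)
    k=cv2.HoughCircles(cv2.cvtColor(im,cv2.COLOR_BGR2GRAY)[y0:y0+60,x0:x0+60],cv2.HOUGH_GRADIENT,1,4,param1=80,param2=12,minRadius=10,maxRadius=20)
    q=min(k[0],key=lambda q:np.hypot(q[0]+x0-u2[0],q[1]+y0-u2[1])) if k is not None else (0,0,0); print('  roll',q[0]+x0,q[1]+y0,q[2],u2)
    res[f]=(ray(c,1,r[0]),ray(c,1,(q[0]+x0,q[1]+y0)))
print('spare',tri([res[f][0] for f in res]),'rolls top',tri([res[f][1] for f in res]))
c,im=load('t1')  # untouched-part check from the top camera, before/after
c2=bot.calibration('top'); im2=bot.camera('top')[:,:,::-1]; i0=cv2.imread('pics/top0.png')
for n,P in(('coupler',[.479,.239,.025]),('nut',[.4086,.3718,.02])):
    T=c2["camera_from_world"]; p=T[:3,:3]@np.array(P)+T[:3,3]; f=192/np.tan(np.radians(c2["vfov"]/2)); u,v=int(c2["cx"]+f*p[0]/p[2]),int(c2["cy"]+f*p[1]/p[2])
    s=np.s_[v-8:v+9,u-9:u+10]; C=[]
    for a in(i0,im2):
        g=(a[s].max(2)>90).astype(np.uint8); M=cv2.moments(g,True); C.append((M['m10']/M['m00'],M['m01']/M['m00'],M['m00']))
    print(n,np.round(C,2).tolist())
E
```

```text
time: 41.0
ee_pos: [0.3362, -0.2587, 0.2044]
tcp_rot: [180.0, 0.1, 90.9]
wrist_force: [0.6, -0.3, -1.0]
opening: 0.0379
grasp_force: 0.0
e1 ((348.3517150878906, 197.27932739257812), (19.515687942504883, 55.474388122558594), 4.763641834259033) [348.0963 195.5243]
  roll 355.5 36.5 12.5 [354.2538  35.8157]
e2 ((341.0, 258.0), (16.0, 14.0), 90.0) [339.0283 273.2139]
  roll 353.5 126.5 13.8 [353.2665 127.4116]
spare (array([ 0.4677, -0.4054, -0.0617]), [np.float64(0.00035553368698939186), np.float64(0.0003555336869892193)]) rolls top (array([ 0.4368, -0.2006,  0.0369]), [np.float64(0.000564136726635979), np.float64(0.0005641367266363621)])
coupler [[9.72, 7.9, 82.0], [9.72, 7.94, 85.0]]
nut [[8.56, 8.88, 32.0], [8.56, 8.88, 32.0]]
```

```bash
python3 -m crank '[{"gripper":38,"travel":[-50,0,0],"twist":[0,0,0]},{"gripper":38,"travel":[-55,0,0],"twist":[0,0,0]},{"gripper":38,"travel":[-55,0,0],"twist":[0,0,0]},{"gripper":38,"travel":[-30,0,0],"twist":[0,0,0]},{"gripper":38,"travel":[0,0,0],"twist":[0,0,0]},{"gripper":38,"travel":[0,0,0],"twist":[0,0,0]}]'
python3 - <<'E'
from h import *
np.set_printoptions(precision=4,suppress=True)
snap('wrist','e3'); res=[]
for f in('e1','e3'):
    c,im=load(f); h=cv2.cvtColor(im,cv2.COLOR_BGR2HSV); m=cv2.morphologyEx(cv2.inRange(h,(12,50,60),(35,255,255)),cv2.MORPH_OPEN,np.ones((3,3)))
    K=[cv2.minAreaRect(k) for k in cv2.findContours(m,0,2)[0] if cv2.contourArea(k)>80]
    r=min(K,key=lambda r:np.linalg.norm(plane(c,1,r[0],.036)[:2]-[.4367,-.3776])); print(f,r,plane(c,1,r[0],.034)); res.append(ray(c,1,r[0]))
print('spare',tri(res))
E
```

```text
time: 41.85
ee_pos: [0.3378, -0.4485, 0.2044]
tcp_rot: [180.0, 0.0, 90.7]
wrist_force: [-0.9, -0.4, -0.1]
opening: 0.0382
grasp_force: 0.0
e1 ((348.3517150878906, 197.27932739257812), (19.515687942504883, 55.474388122558594), 4.763641834259033) [ 0.4372 -0.3796  0.034 ]
e3 ((352.0, 115.0), (54.0, 20.0), 90.0) [ 0.4365 -0.3781  0.034 ]
spare (array([ 0.4352, -0.3782,  0.0392]), [np.float64(0.00031860834796530204), np.float64(0.00031860834796520907)])
```

```bash
python3 -c "
from workcell import bot
print(bot.job_done())"
```

```text
the job is handed in; nothing more can be done
None
```

I handed the job in at about 42 s of the 125 s; the hand-in gave no verdict, but my last camera checks showed the torch nozzle on its peg, the spare nozzle in the vee cradle, both rolls stacked on the spindle, and the coupler and nut unmoved.

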